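# Put away the washed colony-counting kit

## Robot

A 6-joint arm with a two-finger parallel gripper is mounted at the origin on the work surface. World frame = base frame: x ahead of the robot, y to its left, z up, the work surface at z = 0. Lengths are in m, angles in rad, forces in N, time in s.
With the tool pointing down it reaches from about 0.35 to 0.975 m from the base axis. Payload 4.9 kg.
Tool frame: the origin (TCP) lies midway between the tips of the shut fingers; the grasp point (between the pads) lies 19 mm behind it; z points along the fingers, y is the direction in which the jaws open and shut (so a half turn about z gives the same grasp; the last joint's range is limited). The gripper opens to 85 mm and grips with 20 to 120 N. Pads are 22 mm wide; open, the fingers measure 114 mm over their backs; the gripper's body (76 mm by 85 mm) begins 54 mm behind the grasp point. The pads swing forward as they close: fully open they stand 13 mm farther back than shut.
Start: joints at [1.119, 0.053, 1.613, -0, 1.476, -0.119], TCP at [0.204, 0.591, 0.231] pointing down, gripper open.
Joint ranges: [-3.01, 3.01], [-1.01, 2.22], [0.06, 2.58], [-1.02, 4.17], [0.09, 2.62], [-3.14, 3.14]. Speed limits (rad/s): [2.57, 2.57, 3.14, 3.14, 3.14, 3.14].

## Interface

Orientations are given as a rotation vector (axis times angle).
In Python, from station import ctrl gives the robot as it stands.
- The arm moves only by the tool play_rows, never from a script. Its argument "motion" is a list that holds one entry, the list of rows, each a list of 7 numbers: the closure, from -1 (fully open) to 1 (shut), then the shift along the tool's x, y, z in cm, then the turn, a rotation vector about the tool's x, y, z in degrees. A call has 1 to 20 rows; each row is the pose to reach, as a shift and turn from the pose measured when the call began, along the tool's axes at that moment; what a row does not reach only later rows make up. A row lasts 1/8 s, in which the tool goes at most 62.5 mm and 10.7 degrees, less where a joint would pass 70% of its speed; a pose out of reach is approached as far as the arm can. A call with a gripper value outside its range is refused whole. The fingers move at their own pace and stop on an object; "newtons" is the grip in N (left out, the last holds). Time passes only in rows, so rows that repeat a pose let the fingers close. It gives the time, the measured TCP pose, the force and the opening at its end, in the units of the state.
- ctrl.get_obs(): the state, without advancing time (a new reading comes with each control period).
- ctrl.get_image(name): name is "scene" or "top"; returns a dict with "color" (400x640x3 uint8, red, green, blue), "mtx" (3x3 intrinsics, pixels), "T" (4x4, takes a point from camera to world coordinates). Camera axes: x right, y up, looking along -z (the intrinsics and any distortion apply to the point x, -y, -z); pixel columns grow to the right and rows downward; lengths in m; the calibration is good to about 2 mm. A picture is of the moment at which its call begins. There is no depth.
- ctrl.finish_job(): hands the job in, once; it reports no verdict.
The state is a dict: "t": time; "q": joint angles; "dq": joint speeds; "effort": joint torques, N m; "tool_pos": TCP position; "tool_rot": TCP orientation; "contact_force": force on the tool from outside, world axes, zero at the start; "wrist_torque": the same for the moment, N m; "opening": finger opening in m.
Only numpy, scipy, OpenCV 4.12 (cv2) and the standard library are available. Lean on these libraries where they do the work, as an engineer would, in place of code of your own. Each camera call takes 0.05 s, during which the arm holds its last target.

## Task

Put away the washed counting kit: hang each of the two slotted counting guides on its own headed pin of the rack, by sliding its side slot over the pin and letting it down so that the pin sits at the top of the notch, and stand every jar upright in the divided crate, one per cell. Leave the dishes, the cup and the wash bottle where they are.

Things in the scene. Friction and masses are not known exactly. Their poses are not given: they have to be found in the camera images.
- guide_a: Flat aluminium counting guide, 90 wide (y), 8 thick (x), 140 mm tall, black tab (40 wide, 10 thick, to 190 mm up) on its top edge's middle. Origin: underside centre, z up. Slot 94 to 110 mm up opens at its -y edge, runs level to y = +7 mm; there a 14 mm wide notch (y -7 to +7) goes up to 124 mm. 0.2 kg. Starts upright in either slot of the drainer
- guide_a_notch (a point): where a pin's axis lies when guide_a hangs home: 120 mm above guide_a's underside, on its middle, 4 mm below the notch's top; axes as guide_a's
- guide_b: Like guide_a, but starts turned half round: aluminium counting guide, 90 wide (y), 8 thick (x), 140 mm tall, black tab (40 wide, 10 thick, to 190 mm up) on its top edge's middle. Origin: underside centre, z up. Slot 94 to 110 mm up opens at its -y edge, runs level to y = +7 mm; there a 14 mm wide notch (y -7 to +7) goes up to 124 mm. 0.2 kg. Starts upright in either slot of the drainer
- guide_b_notch (a point): the same point on guide_b
- hanger: fixed grey hanging rack. Origin on the bench under the middle of its crossbar's front face. Level crossbar 210 mm along y, 22 high, 220 mm up, x 0 to 16 mm, on one post; foot plate 120 x 120 x 12 mm. Two steel pins, 8 mm thick and 170 mm apart, stick out to -x: 28 mm free, then a round head 20 mm across that no slot passes over
- pin_left (a point): middle of the free length of the rack's +y pin, on its axis: 14 mm from the crossbar's face and from the head; 220 mm above the bench; axes as the hanger's (x along the pin)
- pin_right (a point): the same point on the rack's -y pin
- drainer: fixed grey draining rack, base 130 (x) x 120 (y) x 12 mm, origin centre of its underside. Two slots 11 mm wide along its y, at x = -35 and +35 mm, between walls 80 mm long that reach 42 mm above the bench; a guide stands in each, its underside 12 mm above the bench
- crate: fixed blue moulded crate, 258 (x) x 176 (y) x 52 mm high, origin centre of its underside. Floor 6 mm thick, walls and dividers 12 mm thick and all 52 mm high; 3 (along x) by 2 (along y) cells, 70 mm square, centres at x = -82, 0, +82 mm and y = -41, +41 mm
- mat: thin rubber draining mat flat on the bench, 280 (x) x 165 (y) x 1 mm, look only, origin at its centre: the jars start on it. Mat and crate may be the other way round on the bench
- jar0: closed round glass jar, straight-sided, 56 mm across up to 80 mm, then a white lid 54 mm across, 95 mm tall in all, heavy amber bottom, about 0.25 kg, standing upright on the mat, origin centre of its underside (four to six of the six jars are present)
- jar1: closed round glass jar, straight-sided, 56 mm across up to 80 mm, then a white lid 54 mm across, 95 mm tall in all, heavy amber bottom, about 0.25 kg, standing upright on the mat, origin centre of its underside (four to six of the six jars are present)
- jar2: closed round glass jar, straight-sided, 56 mm across up to 80 mm, then a white lid 54 mm across, 95 mm tall in all, heavy amber bottom, about 0.25 kg, standing upright on the mat, origin centre of its underside (four to six of the six jars are present)
- jar3: closed round glass jar, straight-sided, 56 mm across up to 80 mm, then a white lid 54 mm across, 95 mm tall in all, heavy amber bottom, about 0.25 kg, standing upright on the mat, origin centre of its underside (four to six of the six jars are present)
- jar4: closed round glass jar, straight-sided, 56 mm across up to 80 mm, then a white lid 54 mm across, 95 mm tall in all, heavy amber bottom, about 0.25 kg, standing upright on the mat, origin centre of its underside (four to six of the six jars are present)
- jar5: closed round glass jar, straight-sided, 56 mm across up to 80 mm, then a white lid 54 mm across, 95 mm tall in all, heavy amber bottom, about 0.25 kg, standing upright on the mat, origin centre of its underside (four to six of the six jars are present)
- dishes: bystander: stack of culture dishes, 90 mm across, 61 mm high, origin centre of its underside
- pencup: bystander: white cup, 70 mm across, 90 mm high, origin centre of its underside
- washbottle: bystander: wash bottle, 64 mm across, 170 mm tall, origin centre of its underside
Not all that is in view belongs to the job. Leave any purple or red look-alike of the jar0 alone.

How it is judged:
At the end, for the whole second after the job is handed in: Each guide hangs at rest on its own pin: notch point within 16 mm sideways, 6 mm above and 8 mm below the pin's middle, upright within 0.3 rad. Every jar present stands in a crate cell, underside under 12 mm above the crate's underside, upright within 0.12 rad, at rest (((horizontal distance between guide_a_notch and pin_left below 0.016 m and z of guide_a_notch in the frame of pin_left between -0.008 and 0.006 m) or (horizontal distance between guide_a_notch and pin_right below 0.016 m and z of guide_a_notch in the frame of pin_right between -0.008 and 0.006 m)) and angle between each of guide_a, guide_b's own z axis and vertical below 0.3 rad and linear speed of each of guide_a, guide_b below 0.03 m/s and ((horizontal distance between guide_b_notch and pin_left below 0.016 m and z of guide_b_notch in the frame of pin_left between -0.008 and 0.006 m) or (horizontal distance between guide_b_notch and pin_right below 0.016 m and z of guide_b_notch in the frame of pin_right between -0.008 and 0.006 m)) and horizontal distance between guide_a_notch and guide_b_notch above 0.1 m and x of jar0 in the frame of crate between -0.1 and 0.1 m and y of jar0 in the frame of crate between -0.06 and 0.06 m and z of each of jar0, jar1, jar2, jar3, jar4, jar5 in the frame of crate below 0.012 m and angle between each of jar0, jar1, jar2, jar3, jar4, jar5's own z axis and vertical below 0.12 rad and linear speed of each of jar0, jar1, jar2, jar3, jar4, jar5 below 0.1 m/s and x of jar1 in the frame of crate between -0.1 and 0.1 m and y of jar1 in the frame of crate between -0.06 and 0.06 m and x of jar2 in the frame of crate between -0.1 and 0.1 m and y of jar2 in the frame of crate between -0.06 and 0.06 m and x of jar3 in the frame of crate between -0.1 and 0.1 m and y of jar3 in the frame of crate between -0.06 and 0.06 m and x of jar4 in the frame of crate between -0.1 and 0.1 m and y of jar4 in the frame of crate between -0.06 and 0.06 m and x of jar5 in the frame of crate between -0.1 and 0.1 m and y of jar5 in the frame of crate between -0.06 and 0.06 m); the robot touches nothing.
It fails at once if the dishes moved more than 30 mm (distance of dishes from where it was at the start of the episode above 0.03 m).
It fails at once if the pencup moved more than 30 mm (distance of pencup from where it was at the start of the episode above 0.03 m).
It fails at once if the washbottle moved more than 30 mm (distance of washbottle from where it was at the start of the episode above 0.03 m).
Of jar0, jar1, jar2, jar3, jar4, jar5 only 4 to 6 are there at a start; the rules pass over those that are not, and their reading is None.
At some moment in a run one of jar0, jar1, jar2, jar3, jar4, jar5 may be knocked a few centimetres aside while the robot is not near it.
It also fails if it takes over 200 s, if anything falls off the work surface, if the arm or the gripper's body presses on something with over 40 N, if the wrist force passes 120 N, or if a joint passes its speed limit or range.

## Working session

There is one attempt and no reset: what is moved stays moved. The work goes in short steps, Python scripts to look and compute and a tool call to move; the robot and the scene stay as the last step left them, time stands still between calls to the robot, and variables do not carry over. Pictures are saved under pics/ and viewed, and the job is handed in when it is done.

Besides the shell and the picture viewer there is one more tool, called after "Emit:" as name(argument=value, ...) on one line, values as JSON. play_rows: Moves the arm, as the interface text tells. Its arguments: {"type":"object","properties":{"motion":{"type":"array"},"newtons":{"type":"number"}},"required":["motion"]}

```bash
ls; mkdir -p pics
python3 - <<'E'
from station import ctrl
import cv2
o=ctrl.get_obs(); print(o)
for n in ("scene","top"):
    i=ctrl.get_image(n); cv2.imwrite(f"pics/{n}0.png",i["color"][:,:,::-1]); print(n,i["mtx"],i["T"])
E
```

```text
pics
{'t': 0.0, 'q': array([ 1.11898654e+00,  5.33894216e-02,  1.61428916e+00, -4.60658980e-06,
        1.47600905e+00, -1.18990649e-01]), 'dq': array([ 1.44749167e-03,  1.85983884e-03,  8.00107064e-05, -1.14469080e-03,
        8.65693726e-04,  1.31063510e-03]), 'effort': array([-1.87463284e-04, -3.93695140e+01, -3.70169020e+01, -1.61901248e-04,
        7.36112619e-03, -6.52082122e-07]), 'tool_pos': array([0.20391395, 0.59013951, 0.23004573]), 'tool_rot': array([-0.52028363, -3.09761544,  0.0031591 ]), 'contact_force': array([-0.19224987, -0.07396562, -0.18400539]), 'wrist_torque': array([-0.00962358,  0.02203173, -0.01832695]), 'opening': 0.08524687678041197}
scene [[389.02436931   0.         320.69606688]
 [  0.         389.02436931 204.11347863]
 [  0.           0.           1.        ]] [[-0.70761133 -0.44715793  0.54711607  1.20034658]
 [ 0.70650002 -0.46087876  0.53707401  0.67626918]
 [ 0.01199727  0.76657717  0.64204011  1.01163398]
 [ 0.          0.          0.          1.        ]]
top [[454.18930416   0.         316.40647881]
 [  0.         454.18930416 204.14264211]
 [  0.           0.           1.        ]] [[ 2.06662718e-02  9.83889667e-01 -1.77578230e-01  1.88536256e-01]
 [-9.99776205e-01  2.11407539e-02  7.80064811e-04 -3.57003589e-02]
 [ 4.52163536e-03  1.77522367e-01  9.84106378e-01  1.85392953e+00]
 [ 0.00000000e+00  0.00000000e+00  0.00000000e+00  1.00000000e+00]]
```

View pics/scene0.png

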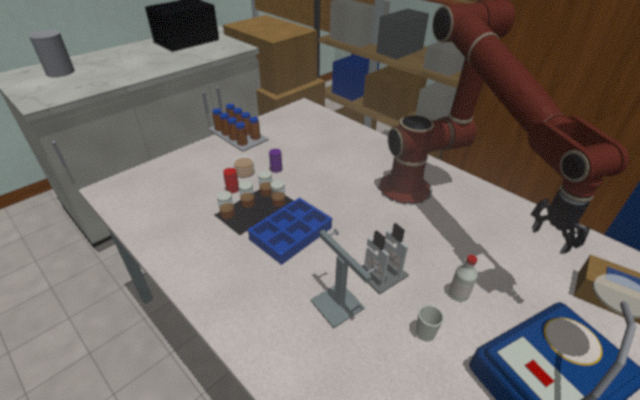

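View pics/top0.png

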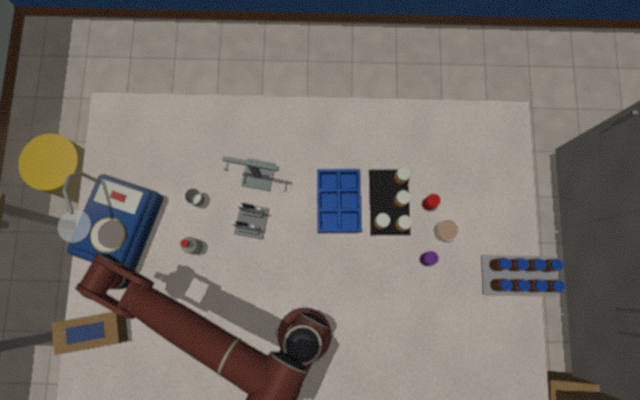

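The scene view shows the guides in the drainer near (385,255), the rack at (345,265), the crate at (290,228), and four jars around (250,190). The top view shows four white lids at (403,175), (403,198), (382,220) and (403,222). I'll zoom in next.

```bash
cat > h.py <<'E'
import numpy as np, cv2
from station import ctrl
from scipy.spatial.transform import Rotation as R
def ray(im,u,v):
    d=np.linalg.inv(im["mtx"])@np.array([u,v,1.]); d=np.array([d[0],-d[1],-d[2]])
    return im["T"][:3,3], im["T"][:3,:3]@d
def onz(im,u,v,z):
    o,d=ray(im,u,v); return o+d*(z-o[2])/d[2]
def proj(im,p):
    c=im["T"][:3,:3].T@(np.asarray(p)-im["T"][:3,3]); c=np.array([c[0],-c[1],-c[2]]); q=im["mtx"]@c; return q[:2]/q[2]
def tri(im1,uv1,im2,uv2):
    o1,d1=ray(im1,*uv1);o2,d2=ray(im2,*uv2);d1=d1/np.linalg.norm(d1);d2=d2/np.linalg.norm(d2)
    A=np.c_[d1,-d2];s=np.linalg.lstsq(A,o2-o1,rcond=None)[0];a=o1+s[0]*d1;b=o2+s[1]*d2
    return (a+b)/2,np.linalg.norm(a-b)
def crop(im,name,x0,y0,x1,y1,k):
    c=cv2.resize(im["color"][y0:y1,x0:x1,::-1],None,fx=k,fy=k,interpolation=cv2.INTER_CUBIC)
    for x in range((x0+9)//10*10,x1,10):
        cv2.line(c,(int((x-x0+.5)*k),0),(int((x-x0+.5)*k),5),(0,255,255),1)
        if x%20==0: cv2.putText(c,str(x),(int((x-x0+.5)*k)+2,12),0,.4,(0,255,255),1)
    for y in range((y0+9)//10*10,y1,10):
        cv2.line(c,(0,int((y-y0+.5)*k)),(5,int((y-y0+.5)*k)),(0,255,255),1); cv2.putText(c,str(y),(6,int((y-y0+.5)*k)+4),0,.4,(0,255,255),1)
    cv2.imwrite("pics/"+name+".png",c)
E
python3 - <<'E'
from h import *
t=ctrl.get_image("top"); s=ctrl.get_image("scene")
crop(t,"t1",215,145,305,245,6); crop(t,"t2",310,160,450,270,5)
crop(s,"s1",305,220,415,330,5); crop(s,"s2",200,140,340,270,5)
E
```

```text
(no output)
```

View pics/t1.png

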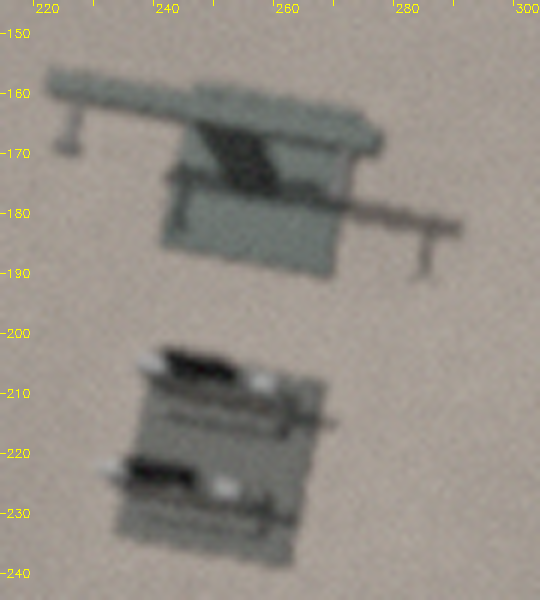

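View pics/t2.png

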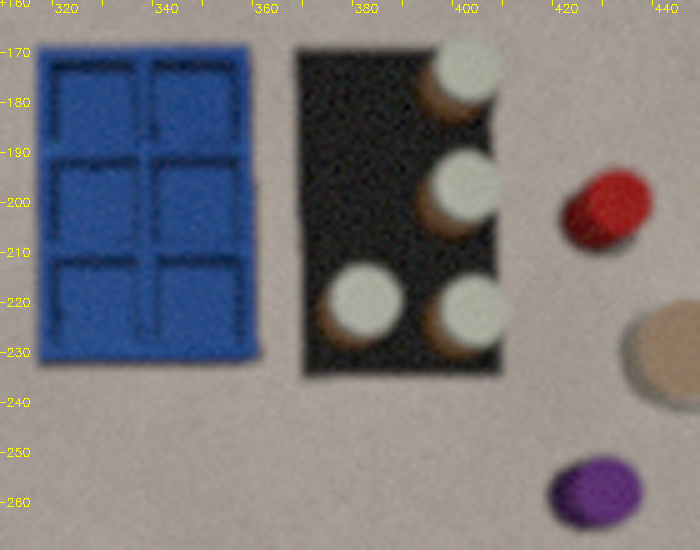

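View pics/s1.png

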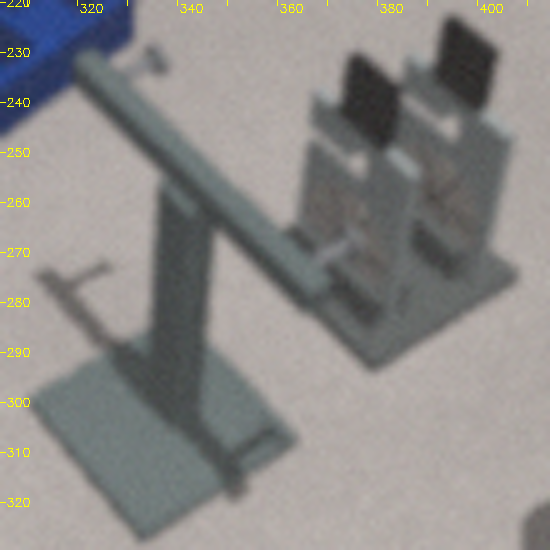

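View pics/s2.png

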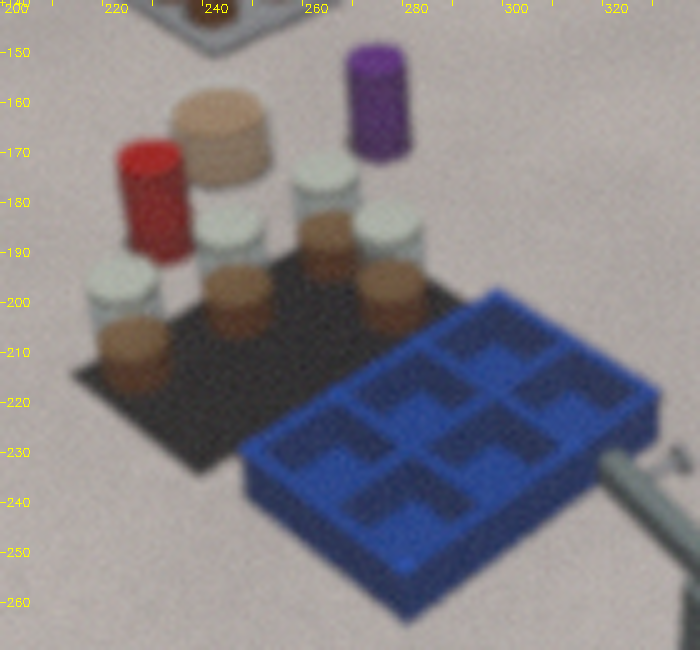

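```bash
cat >> h.py <<'E'
def avg(n,k=6):
    a=[ctrl.get_image(n) for _ in range(k)]; im=a[0]; im["color"]=np.mean([x["color"] for x in a],0).round().astype(np.uint8); return im
E
python3 - <<'E'
from h import *
import pickle
t=avg("top"); s=avg("scene"); pickle.dump((t,s),open("im0.pkl","wb"))
for im in(t,s): im["color"]=cv2.convertScaleAbs(im["color"],alpha=1.6,beta=-30)
crop(t,"t3",215,150,295,196,9); crop(t,"t4",226,196,276,244,12)
crop(s,"s3",310,225,385,290,9); crop(s,"s4",355,218,412,272,11)
E
```

```text
(no output)
```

View pics/t3.png

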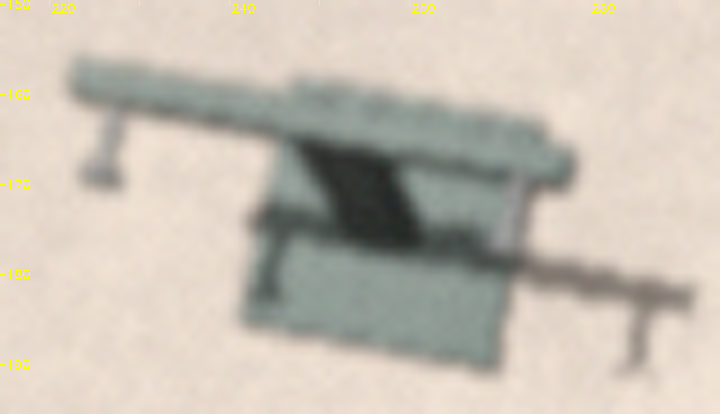

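View pics/t4.png

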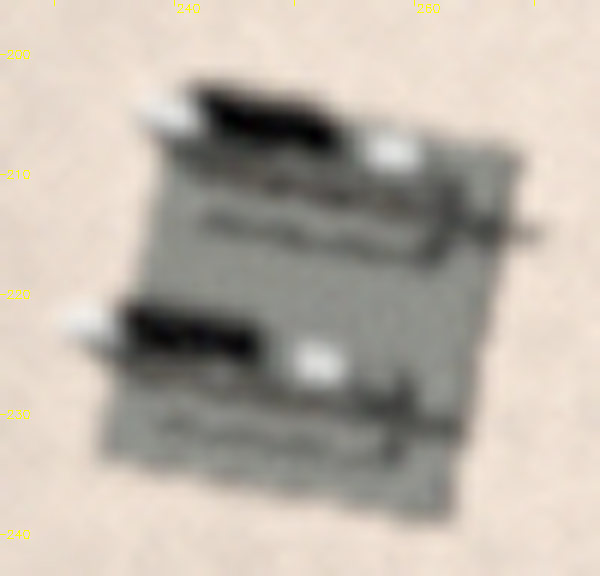

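View pics/s3.png

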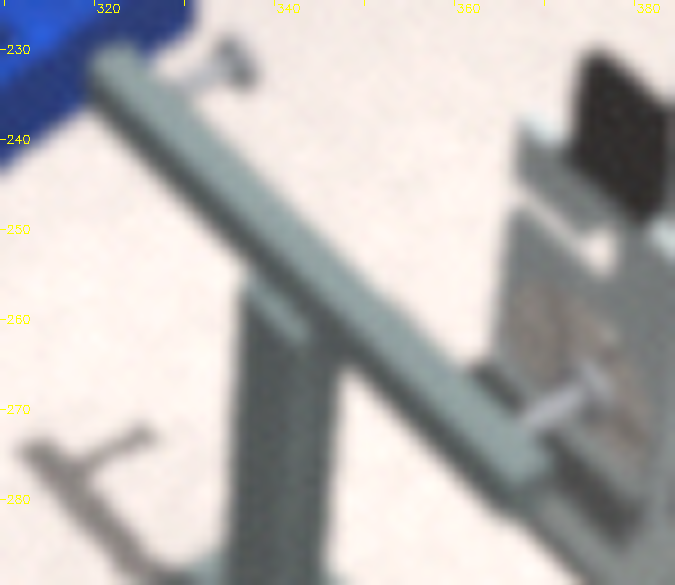

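View pics/s4.png

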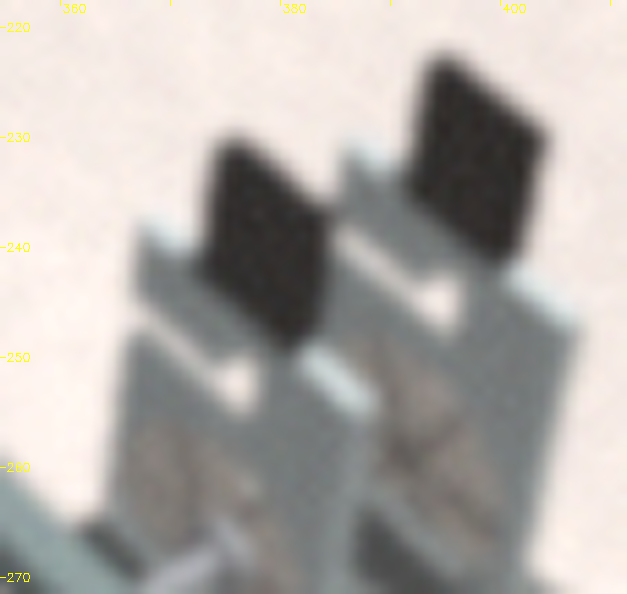

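Run:
```python
from h import *
import pickle
np.set_printoptions(precision=4,suppress=True)
t,s=pickle.load(open("im0.pkl","rb"))
for n,a,b in [("Lhead",(225.8,168.3),(335.3,231.5)),("Lroot",(227.7,161.8),(329.3,235)),("Rhead",(270.3,177.8),(374.5,267.5)),("Rroot",(272.5,169.8),(367.5,271.5))]:
    print(n,*tri(t,a,s,b),onz(t,*a,.22),onz(s,*b,.22))
print("bar top front L,R",onz(t,222.2,160.3,.231),onz(t,277.6,170.5,.231))
print("bar scene top left corners", onz(s,322,230,.231),onz(s,319,234,.231),onz(s,370.5,275.5,.231),onz(s,366,280,.231))
print("foot",onz(t,240.5,185.5,.012),onz(t,268.7,191,.012))
# blue crate, lids
def cl(im,m,mn=40):
    n,l,st,c=cv2.connectedComponentsWithStats(m.astype(np.uint8)); return [(c[i],st[i]) for i in range(1,n) if st[i][4]>mn]
c=t["color"].astype(int); 
m=(c[...,2]-c[...,0]>40); m[:150]=0;m[:,:300]=0;m[260:]=0;m[:,370:]=0
print("crate",cl(t,m)); cnt=np.argwhere(m)[:,::-1].astype(np.float32); r=cv2.minAreaRect(cnt); print(r)
bx=cv2.boxPoints(r); P=np.array([onz(t,*p,.052) for p in bx]); print(P, P.mean(0), [np.linalg.norm(P[i]-P[i-1]) for i in range(4)])
hsv=cv2.cvtColor(t["color"],cv2.COLOR_RGB2HSV)
print(t["color"][198,402],t["color"][200,350],t["color"][250,400],hsv[198,402])
```

```text
Lhead [0.6224 0.2401 0.3157] 0.11013810178868705 [0.6111 0.3014 0.22  ] [0.5833 0.1321 0.22  ]
Lroot [0.6448 0.2369 0.316 ] 0.10533221773257012 [0.6361 0.2958 0.22  ] [0.6063 0.13   0.22  ]
Rhead [0.5686 0.1993 0.1257] 0.12622881561295585 [0.5785 0.1353 0.22  ] [0.6085 0.2995 0.22  ]
Rroot [0.5983 0.1935 0.1285] 0.13127243923437582 [0.6091 0.1283 0.22  ] [0.6325 0.2952 0.22  ]
bar top front L,R [0.6383 0.3141 0.231 ] [0.6041 0.1083 0.231 ]
bar scene top left corners [0.6149 0.1085 0.231 ] [0.6328 0.1142 0.231 ] [0.6451 0.3145 0.231 ] [0.6646 0.3158 0.231 ]
foot [0.5927 0.2793 0.012 ] [0.5719 0.1615 0.012 ]
crate [(array([338.8492, 200.4056]), array([ 318,  169,   43,   63, 2660], dtype=int32))]
((338.9999694824219, 199.99998474121094), (41.99999237060547, 61.99999237060547), 0.0)
[[ 0.405  -0.0457  0.052 ]
 [ 0.6598 -0.0406  0.052 ]
 [ 0.6636 -0.2124  0.052 ]
 [ 0.4085 -0.2133  0.052 ]] [ 0.5342 -0.128   0.052 ] [np.float64(0.16761044759793312), np.float64(0.25486355507142533), np.float64(0.1717982143840569), np.float64(0.2550126882397925)]
[168 170 157] [ 39  72 133] [163 155 146] [ 35  20 170]
```

Run:
```python
from h import *
import pickle
np.set_printoptions(precision=4,suppress=True)
t,s=pickle.load(open("im0.pkl","rb"))
for n,a,b in [("Lhead",(225.8,168.3),(374.5,267.5)),("Lroot",(227.7,161.8),(367.5,271.5)),("Rhead",(270.3,177.8),(335.3,231.5)),("Rroot",(272.5,169.8),(329.3,235))]:
    print(n,*tri(t,a,s,b))
# tabs: corners in top & scene  (z .202 top)
tm=t["color"].max(2); sm=s["color"].max(2)
for n,(x0,y0,x1,y1) in {"tF":(236,200,256,211),"tN":(230,218,250,229)}.items():
    m=np.zeros_like(tm); m[y0:y1,x0:x1]=(tm[y0:y1,x0:x1]<50)
    r=cv2.minAreaRect(np.argwhere(m)[:,::-1].astype(np.float32)); print(n,r, np.argwhere(m).mean(0)[::-1], onz(t,*r[0],.2))
    b=cv2.boxPoints(r);print([onz(t,*p,.202) for p in b])
for n,(x0,y0,x1,y1) in {"sF":(370,226,386,252),"sN":(388,218,406,243)}.items():
    m=np.zeros_like(sm); m[y0:y1,x0:x1]=(sm[y0:y1,x0:x1]<60)
    k,_=cv2.findContours(m,0,1); k=max(k,key=cv2.contourArea); print(n,cv2.approxPolyDP(k,2,True)[:,0].tolist())
print("plate top ends F",onz(t,237.5,204.5,.152),onz(t,259.8,208.2,.152))
print("plate top ends N",onz(t,231,222,.152),onz(t,253.8,226.4,.152))
# drainer base corners z=.012
for p in [(242-2.5,204),(268.2,208.4),(262.5,239),(233.8,233.5)]: print(onz(t,*p,.012))
# lids
c=t["color"].astype(int); m=((c.min(2)>120)).astype(np.uint8)
for n,p in enumerate([(402.5,173.5),(402,197),(381.5,219.5),(403,221.5)]): 
    q=onz(t,*p,.095); print("jar",n,q)
```

```text
Lhead [0.6104 0.3008 0.2226] 0.00018407979540932486
Lroot [0.6349 0.2959 0.2227] 0.001641201736201864
Rhead [0.5806 0.1333 0.2185] 0.0053608685994579386
Rroot [0.6079 0.1294 0.221 ] 0.0030797178751785816
tF ((247.96156311035156, 206.19232177734375), (10.590271949768066, 2.7456259727478027), 11.309932708740234) [248.     206.1071] [0.4739 0.2157 0.2   ]
[array([0.4719, 0.2354, 0.202 ]), array([0.4821, 0.2339, 0.202 ]), array([0.4751, 0.1953, 0.202 ]), array([0.465 , 0.1968, 0.202 ])]
tN ((241.44595336914062, 223.82432556152344), (9.370742797851562, 2.7947826385498047), 9.462321281433105) [241.1923 223.5769] [0.4077 0.2364 0.2   ]
[array([0.4048, 0.2537, 0.202 ]), array([0.415 , 0.2526, 0.202 ]), array([0.4101, 0.2184, 0.202 ]), array([0.3999, 0.2196, 0.202 ])]
sF [[376, 232], [374, 243], [381, 248], [383, 237]]
sN [[395, 225], [393, 235], [400, 240], [402, 230]]
plate top ends F [0.4878 0.263  0.152 ] [0.4754 0.1777 0.152 ]
plate top ends N [0.4202 0.2841 0.152 ] [0.4053 0.1973 0.152 ]
[0.5147 0.2795 0.012 ]
[0.4989 0.1607 0.012 ]
[0.3723 0.1788 0.012 ]
[0.3923 0.2965 0.012 ]
jar 0 [ 0.6374 -0.3777  0.095 ]
jar 1 [ 0.5419 -0.3745  0.095 ]
jar 2 [ 0.4503 -0.2931  0.095 ]
jar 3 [ 0.4442 -0.3772  0.095 ]
```

```bash
cat >> h.py <<'E'
np.set_printoptions(precision=4,suppress=True)
def go(pos,yaw,show=True):
    """tool y along direction yaw (or +pi), pointing down"""
    o=ctrl.get_obs(); R0=R.from_rotvec(o["tool_rot"]); best=None
    for a in (yaw,yaw+np.pi):
        y=np.array([np.cos(a),np.sin(a),0]);z=np.array([0,0,-1.]);x=np.cross(y,z)
        d=(R0.inv()*R.from_matrix(np.c_[x,y,z])).as_rotvec()
        if best is None or np.linalg.norm(d)<np.linalg.norm(best): best=d
    sh=R0.inv().apply(np.asarray(pos)-o["tool_pos"])*100
    print("t",round(o["t"],2),"pos",o["tool_pos"],"open",round(o["opening"],4),"F",o["contact_force"],"q6",o["q"][5].round(2)); print("shift cm",sh.round(2),"turn deg",np.degrees(best).round(2));
E
python3 -c "
from h import *
go((.480,.222,.28),-.145)
print(R.from_rotvec(ctrl.get_obs()['tool_rot']).as_matrix())"
```

```text
t 0.8 pos [0.2042 0.5907 0.2313] open 0.0855 F [ 0.3769 -0.7697 -0.2668] q6 -0.12
shift cm [-38.12 -25.84  -4.87] turn deg [ 0.   -0.   79.24]
[[-0.9451  0.3267  0.    ]
 [ 0.3267  0.9451  0.    ]
 [-0.      0.     -1.    ]]
```

Emit:
play_rows(motion=[[[-1, 0, 0, -6, 0, 0, 0], [-1, -10, -7, -8, 0, 0, 20], [-1, -20, -14, -8, 0, 0, 40], [-1, -30, -20, -8, 0, 0, 60], [-1, -38.1, -25.8, -6, 0, 0, 79.2], [-1, -38.1, -25.8, -5, 0, 0, 79.2], [-1, -38.1, -25.8, -5, 0, 0, 79.2], [-1, -38.1, -25.8, -5, 0, 0, 79.2], [-1, -38.1, -25.8, -5, 0, 0, 79.2], [-1, -38.1, -25.8, -5, 0, 0, 79.2], [-1, -38.1, -25.8, -5, 0, 0, 79.2], [-1, -38.1, -25.8, -5, 0, 0, 79.2]]], newtons=60)

```text
t: 2.3
tool_pos: [0.4794, 0.2234, 0.2816]
tool_rot: [-2.373, -2.058, -0.001]
contact_force: [-0.6, -0.1, -0.3]
opening: 0.0856
```

```bash
python3 -c "
from h import *
go((.480,.222,.161),-.145)
t=avg('top',3);s=avg('scene',3)
crop(t,'t5',220,150,300,250,6);crop(s,'s5',340,190,440,300,6)
for p in [(.48,.222,.202)]: print(proj(t,p),proj(s,p))
"
```

```text
t 2.3 pos [0.4794 0.2234 0.2816] open 0.0856 F [-0.6234 -0.1053 -0.3418] q6 0.44
shift cm [-0.14  0.07 12.06] turn deg [ 0.02 -0.02  0.17]
[246.246  204.4238] [380.8589 234.0739]
```

View pics/s5.png

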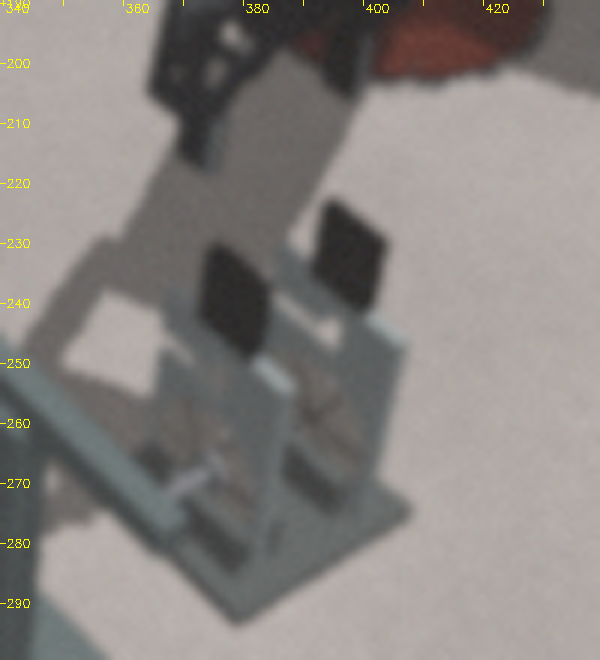

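Emit:
play_rows(motion=[[[-0.3, -0.6, 0.1, 2, 0, 0, 0.2], [-0.3, -0.6, 0.1, 4, 0, 0, 0.2], [-0.3, -0.6, 0.1, 6, 0, 0, 0.2], [-0.3, -0.6, 0.1, 9, 0, 0, 0.2], [-0.3, -0.6, 0.1, 12.0, 0, 0, 0.2], [-0.3, -0.6, 0.1, 12.0, 0, 0, 0.2], [1, -0.6, 0.1, 12.0, 0, 0, 0.2], [1, -0.6, 0.1, 12.0, 0, 0, 0.2], [1, -0.6, 0.1, 12.0, 0, 0, 0.2], [1, -0.6, 0.1, 12.0, 0, 0, 0.2], [1, -0.6, 0.1, 12.0, 0, 0, 0.2]]], newtons=60)

```text
t: 3.98
tool_pos: [0.4809, 0.217, 0.1631]
tool_rot: [2.378, 2.052, 0.004]
contact_force: [-0.6, 0.2, 5.4]
opening: 0.0096
```

```bash
python3 -c "
from h import *
x=np.array([.9864,-.1643,0]);y=np.array([.1643,.9864,0])
go((.480,.218,.32),-.165)
t=avg('top',3);s=avg('scene',3)
crop(t,'t6',220,150,300,250,6);crop(s,'s6',340,190,440,300,6)
"
```

```text
t 3.98 pos [0.4809 0.217  0.1631] open 0.0096 F [-0.5671  0.2145  5.4458] q6 0.43
shift cm [  0.1   -0.06 -15.69] turn deg [ 0.16 -0.08  1.04]
```

View pics/s6.png

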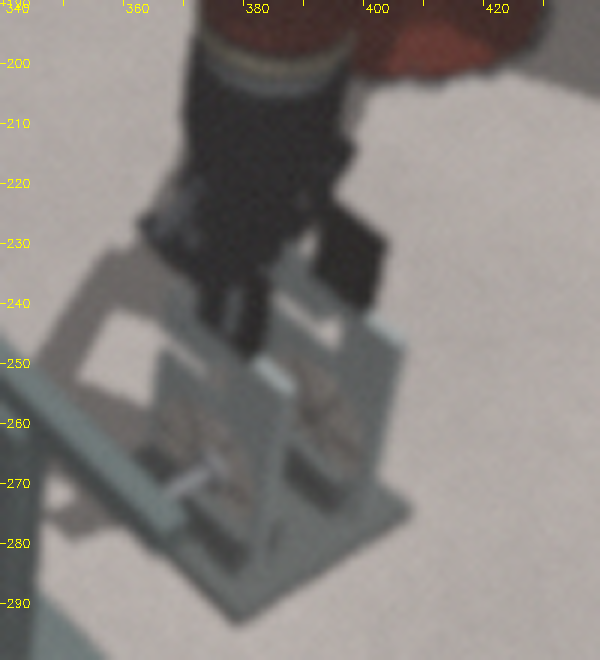

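Emit:
play_rows(motion=[[[1, 0.1, -0.05, -3, 0, 0, 0], [1, 0.1, -0.05, -7, 0, 0, 0.5], [1, 0.1, -0.05, -12, 0, 0, 1], [1, 0.1, -0.05, -15.7, 0, 0, 1], [1, 0.1, -0.05, -15.7, 0, 0, 1], [1, 0.1, -0.05, -15.7, 0, 0, 1]]], newtons=80)

```text
t: 5.03
tool_pos: [0.4794, 0.2177, 0.3179]
tool_rot: [-2.396, -2.032, 0.0]
contact_force: [0.4, -0.9, -2.1]
opening: 0.0089
```

```bash
python3 -c "
from h import *
go((.6047,.1976,.27),-.165)
t=avg('top',3);s=avg('scene',3)
crop(t,'t7',220,150,300,250,6);crop(s,'s7',320,150,420,260,6)
p=np.array(ctrl.get_obs()['tool_pos']);x=np.array([.9864,-.1643,0]);y=np.array([.1643,.9864,0])
for a,b in [(-.045,-.011),(.045,-.011),(-.045,-.151),(.045,-.151)]: q=p+a*y+[0,0,b]; print(proj(t,q),proj(s,q))
"
```

```text
t 5.03 pos [0.4794 0.2177 0.3179] open 0.0089 F [ 0.3867 -0.8525 -2.1376] q6 0.45
shift cm [ 0.07 12.69  4.79] turn deg [-0.   -0.    0.04]
[255.6751 201.506 ] [373.2837 197.9799]
[230.2583 196.772 ] [395.1341 215.0258]
[260.401  208.3209] [368.8381 232.9326]
[237.0222 203.9576] [388.7725 250.3399]
```

View pics/s7.png

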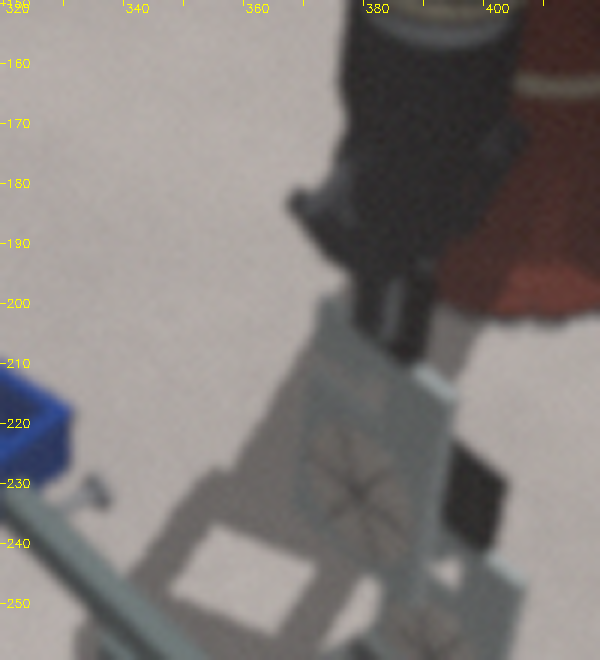

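View pics/t7.png

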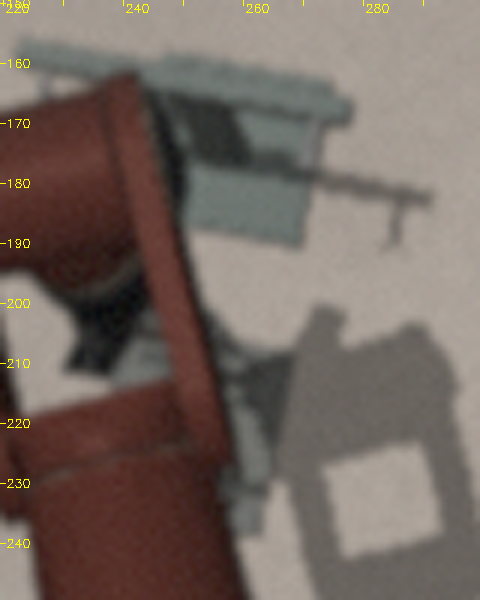

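Emit:
play_rows(motion=[[[1, 0, 4, 0, 0, 0, 0], [1, 0, 8, 0, 0, 0, 0], [1, 0.1, 12.7, 0, 0, 0, 0], [1, 0.1, 12.7, 0, 0, 0, 0], [1, 0.1, 12.7, 1.5, 0, 0, 0], [1, 0.1, 12.7, 3, 0, 0, 0], [1, 0.1, 12.7, 4.8, 0, 0, 0], [1, 0.1, 12.7, 4.8, 0, 0, 0], [1, 0.1, 12.7, 4.8, 0, 0, 0], [1, 0.1, 12.7, 4.8, 0, 0, 0]]], newtons=80)

```text
t: 6.58
tool_pos: [0.6056, 0.1981, 0.2719]
tool_rot: [2.395, 2.031, 0.004]
contact_force: [-0.3, -0.3, -0.8]
opening: 0.009
```

```bash
python3 -c "
from h import *
go((.5935,.1305,.27),-.165)
t=avg('top',3);s=avg('scene',3)
crop(t,'t8',220,140,300,240,6);crop(s,'s8',310,190,410,300,6)
p=np.array(ctrl.get_obs()['tool_pos']);x=np.array([.9864,-.1643,0]);y=np.array([.1643,.9864,0])
for a,b in [(-.045,-.011),(.045,-.011),(-.045,-.151),(.045,-.151)]: q=p+a*y+[0,0,b]; print(proj(t,q),proj(s,q))
"
```

```text
t 6.58 pos [0.6056 0.1981 0.2719] open 0.009 F [-0.2881 -0.3242 -0.7916] q6 0.36
shift cm [-6.87 -0.09  0.18] turn deg [ 0.14 -0.06  0.04]
[264.3662 169.869 ] [337.791 227.573]
[240.0059 165.3835] [358.3126 246.6628]
[268.2351 178.8691] [335.9393 261.0901]
[245.7532 174.7176] [354.7326 280.3159]
```

View pics/s8.png

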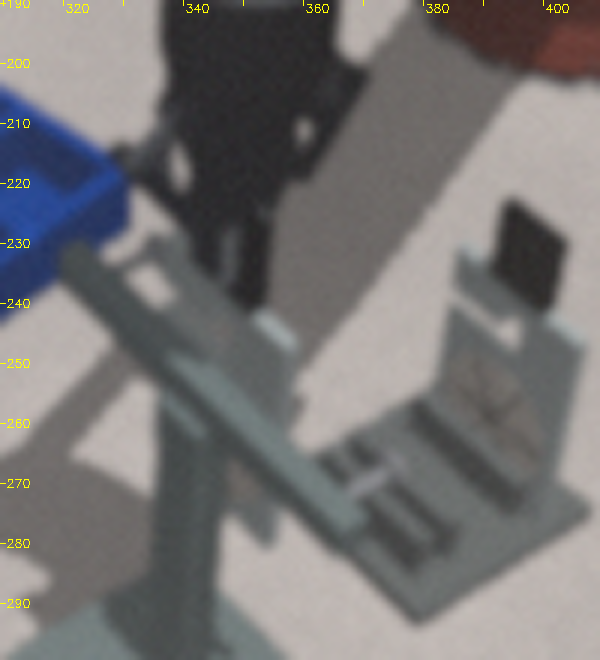

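View pics/t8.png

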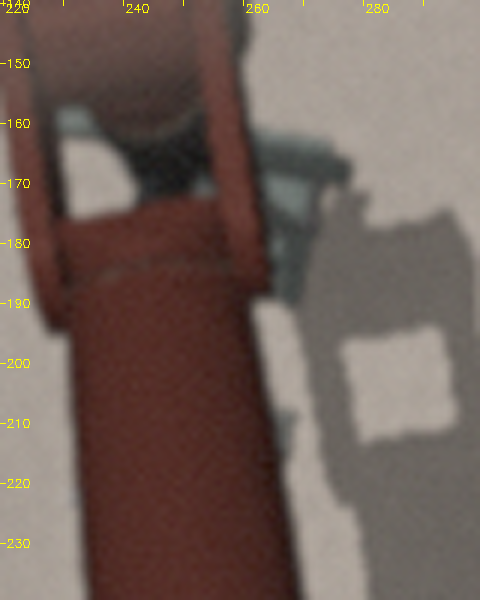

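Emit:
play_rows(motion=[[[1, -0.5, -0.1, 0.25, 0, 0, 0], [1, -1, -0.1, 0.25, 0, 0, 0], [1, -1.8, -0.1, 0.25, 0, 0, 0], [1, -2.6, -0.1, 0.25, 0, 0, 0], [1, -3.4, -0.1, 0.25, 0, 0, 0], [1, -4.2, -0.1, 0.25, 0, 0, 0], [1, -5, -0.1, 0.25, 0, 0, 0], [1, -5, -0.1, 0.25, 0, 0, 0], [1, -5, -0.1, 0.25, 0, 0, 0]]])

```text
t: 8.0
tool_pos: [0.5961, 0.1489, 0.2685]
tool_rot: [2.396, 2.031, 0.002]
contact_force: [0.0, -0.1, -1.1]
opening: 0.0092
```

```bash
python3 -c "
from h import *
go((.5935,.1305,.269),-.165)
t=avg('top',3);s=avg('scene',3)
crop(t,'t9',240,140,320,240,6);crop(s,'s9',290,180,390,290,6)
"
```

```text
t 8.0 pos [0.5961 0.1489 0.2685] open 0.0092 F [ 0.0255 -0.0793 -1.0599] q6 0.29
shift cm [-1.86  0.04 -0.05] turn deg [ 0.06 -0.04  0.03]
```

View pics/s9.png

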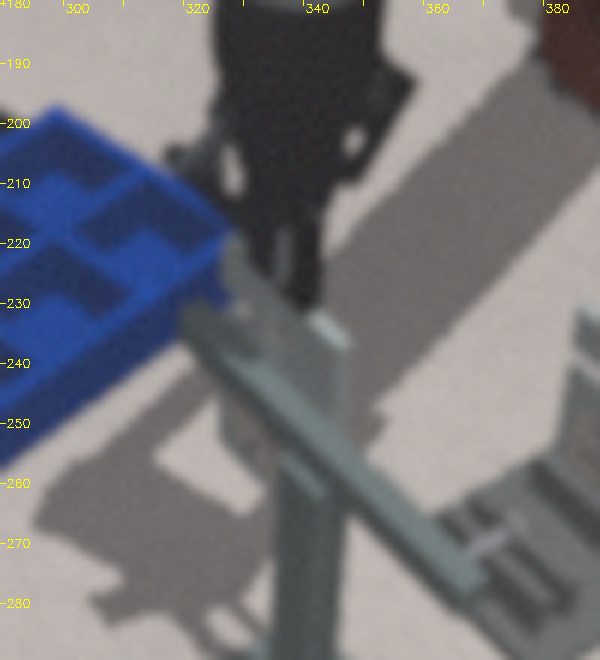

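View pics/t9.png

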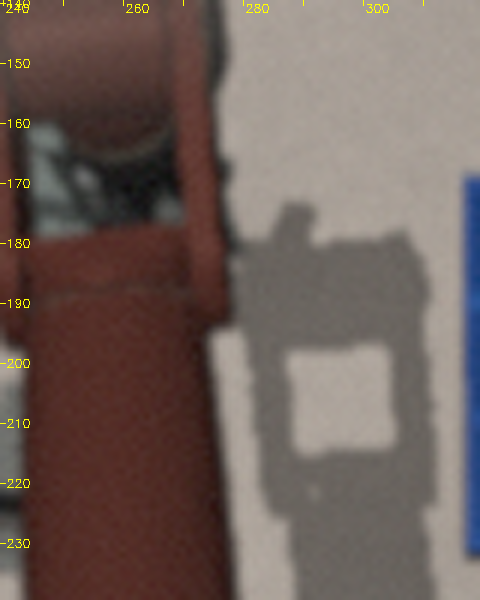

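Emit:
play_rows(motion=[[[1, -0.6, 0, 0, 0, 0, 0], [1, -1.2, 0, 0, 0, 0, 0], [1, -1.6, 0, 0, 0, 0, 0], [1, -1.9, 0, 0, 0, 0, 0], [1, -2.1, 0, 0, 0, 0, 0], [1, -2.3, 0, 0, 0, 0, 0], [1, -2.4, 0, 0, 0, 0, 0], [1, -2.4, 0, 0, 0, 0, 0]]])

```text
t: 9.3
tool_pos: [0.5923, 0.1258, 0.2685]
tool_rot: [2.396, 2.032, 0.003]
contact_force: [0.1, 1.3, -1.6]
opening: 0.0091
```

```bash
python3 -c "
from h import *
go((.5935,.1305,.269),-.165)
"
```

```text
t 9.3 pos [0.5923 0.1258 0.2685] open 0.0091 F [ 0.0807  1.262  -1.5855] q6 0.25
shift cm [ 0.49  0.04 -0.05] turn deg [ 0.07 -0.08  0.07]
```

Emit:
play_rows(motion=[[[1, -0.1, 0, 0, 0, 0, 0], [1, -0.2, 0, 0, 0, 0, 0], [1, -0.2, 0, 0, 0, 0, 0], [1, -0.2, 0, 0, 0, 0, 0]]])

```text
t: 9.8
tool_pos: [0.5922, 0.1251, 0.2684]
tool_rot: [-2.394, -2.032, -0.007]
contact_force: [2.1, 5.1, -2.3]
opening: 0.0091
```

```bash
python3 -c "
from h import *
go((.5935,.1305,.269),-.165); print(ctrl.get_obs()['wrist_torque'])
"
```

```text
t 9.8 pos [0.5922 0.1251 0.2684] open 0.0091 F [ 2.1171  5.1271 -2.3347] q6 0.25
shift cm [ 0.55  0.05 -0.05] turn deg [ 0.09 -0.26  0.11]
[ 1.2661 -0.4022 -0.0036]
```

Emit:
play_rows(motion=[[[1, 0.2, 0, 0, 0, 0, 0], [1, 0.36, 0, 0, 0, 0, 0], [1, 0.36, 0, 0, 0, 0, 0], [1, 0.36, 0, 0.4, 0, 0, 0], [1, 0.36, 0, 0.8, 0, 0, 0], [1, 0.36, 0, 1.2, 0, 0, 0], [1, 0.36, 0, 1.5, 0, 0, 0], [1, 0.36, 0, 1.5, 0, 0, 0], [1, 0.36, 0, 1.5, 0, 0, 0]]])

```text
t: 10.92
tool_pos: [0.5928, 0.1288, 0.2536]
tool_rot: [-2.394, -2.032, -0.007]
contact_force: [0.2, 0.7, -1.8]
opening: 0.0092
```

```bash
python3 -c "
from h import *
go((.5935,.1305,.251),-.165); print(ctrl.get_obs()['wrist_torque'])
"
```

```text
t 10.93 pos [0.5928 0.1288 0.2536] open 0.0092 F [ 0.2143  0.6629 -1.751 ] q6 0.25
shift cm [0.18 0.04 0.26] turn deg [ 0.1  -0.27  0.11]
[ 0.0262  0.0111 -0.0909]
```

Emit:
play_rows(motion=[[[1, 0, 0, 0.2, 0, 0, 0], [1, 0, 0, 0.35, 0, 0, 0], [1, 0, 0, 0.45, 0, 0, 0], [1, 0, 0, 0.45, 0, 0, 0]]])

```text
t: 11.42
tool_pos: [0.5931, 0.1288, 0.2509]
tool_rot: [-2.394, -2.033, -0.009]
contact_force: [-2.6, -0.2, 5.1]
opening: 0.0092
```

```bash
python3 -c "
from h import *
go((.5935,.1305,.251),-.165); print(ctrl.get_obs()['wrist_torque'])
s=avg('scene',3);crop(s,'s10',290,180,390,290,6)
"
```

```text
t 11.43 pos [0.5931 0.1288 0.2509] open 0.0092 F [-2.6102 -0.2487  5.1062] q6 0.25
shift cm [ 0.17  0.01 -0.01] turn deg [ 0.18 -0.28  0.11]
[-0.0578  0.5341  0.0273]
```

View pics/s10.png

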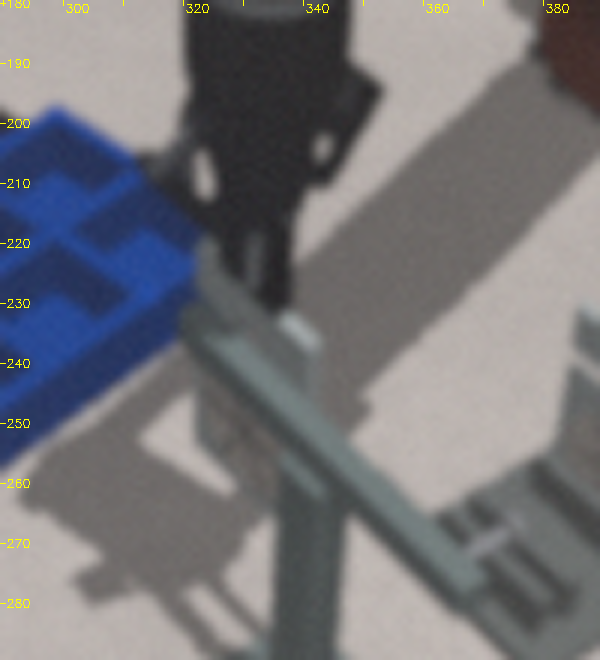

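Emit:
play_rows(motion=[[[-0.2, 0, 0, 0, 0, 0, 0], [-0.2, 0, 0, 0, 0, 0, 0], [-0.2, 0, 0, 0, 0, 0, 0], [-0.2, 0, 0, -1, 0, 0, 0], [-0.2, 0, 0, -3, 0, 0, 0], [-0.2, 0, 0, -6, 0, 0, 0], [-0.2, 0, 0, -11, 0, 0, 0], [-0.2, 0, 0, -11, 0, 0, 0]]])

```text
t: 12.58
tool_pos: [0.5947, 0.1285, 0.3693]
tool_rot: [2.39, 2.029, 0.025]
contact_force: [-0.0, -0.8, 0.1]
opening: 0.0511
```

```bash
python3 -c "
from h import *
go((.4115,.2375,.28),-.15)
s=avg('scene',3);crop(s,'s11',290,180,390,290,6)
"
```

```text
t 12.57 pos [0.5947 0.1285 0.3693] open 0.0511 F [-0.0071 -0.7534  0.0835] q6 0.25
shift cm [  7.71 -19.98   8.69] turn deg [ 0.88 -0.45 -0.74]
```

View pics/s11.png

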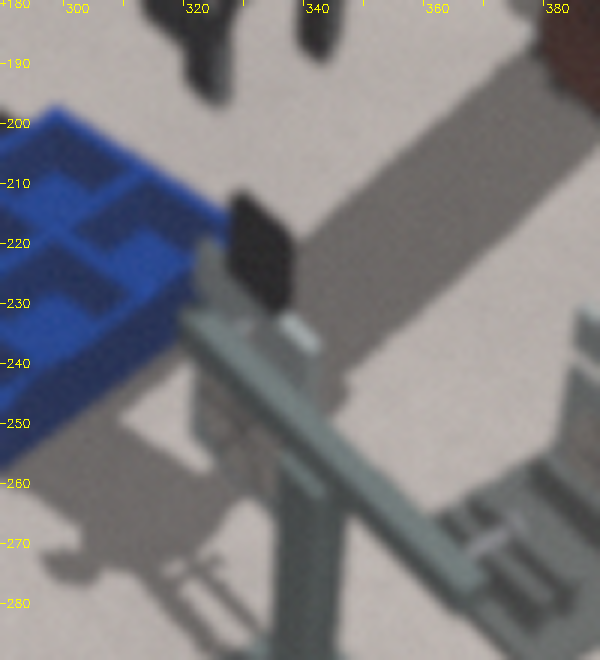

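Emit:
play_rows(motion=[[[-0.2, 2, -5, 0, 0, 0, 0], [-0.2, 4, -10, 0, 0, 0, 0], [-0.2, 6, -15, 3, 0, 0, 0], [-0.2, 7.7, -20, 6, 0.9, -0.5, -0.7], [-0.2, 7.7, -20, 8.7, 0.9, -0.5, -0.7], [-0.2, 7.7, -20, 8.7, 0.9, -0.5, -0.7], [-0.2, 7.7, -20, 8.7, 0.9, -0.5, -0.7]]])

```text
t: 13.6
tool_pos: [0.4085, 0.237, 0.2743]
tool_rot: [-2.378, -2.043, 0.017]
contact_force: [0.3, 0.7, -0.3]
opening: 0.0509
```

```bash
python3 -c "
from h import *
go((.412,.2375,.161),-.15)
s=avg('scene',3);crop(s,'s12',340,190,440,300,6)
"
```

```text
t 13.6 pos [0.4085 0.237  0.2743] open 0.0509 F [ 0.2868  0.6786 -0.257 ] q6 0.52
shift cm [ 0.14  0.47 11.33] turn deg [-0.7   0.21 -0.08]
```

View pics/s12.png

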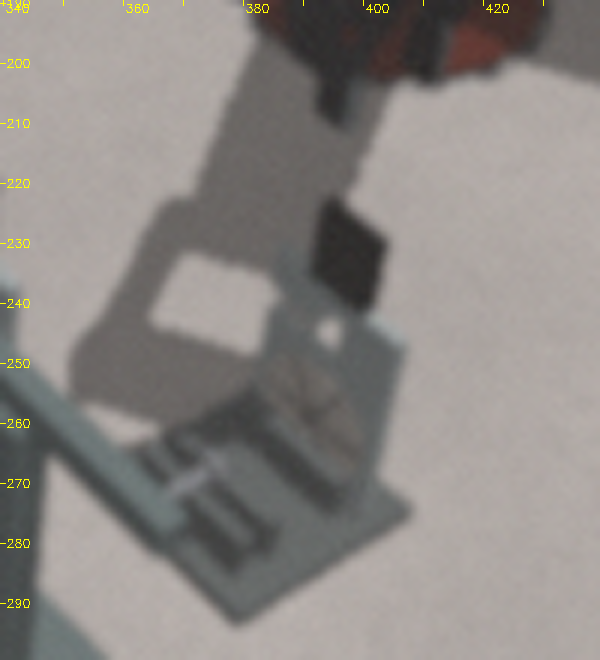

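Emit:
play_rows(motion=[[[-0.2, 0.14, 0.45, 2, -0.7, 0.2, 0], [-0.2, 0.14, 0.45, 5, -0.7, 0.2, 0], [-0.2, 0.14, 0.45, 8, -0.7, 0.2, 0], [-0.2, 0.14, 0.45, 11.2, -0.7, 0.2, 0], [-0.2, 0.14, 0.45, 11.2, -0.7, 0.2, 0], [-0.2, 0.14, 0.45, 11.2, -0.7, 0.2, 0], [1, 0.14, 0.45, 11.2, -0.7, 0.2, 0], [1, 0.14, 0.45, 11.2, -0.7, 0.2, 0], [1, 0.14, 0.45, 11.2, -0.7, 0.2, 0], [1, 0.14, 0.45, 11.2, -0.7, 0.2, 0], [1, 0.14, 0.45, 11.2, -0.7, 0.2, 0]]])

```text
t: 15.12
tool_pos: [0.4133, 0.2379, 0.1646]
tool_rot: [2.382, 2.046, 0.006]
contact_force: [-0.3, 0.2, 6.8]
opening: 0.0092
```

```bash
python3 -c "
from h import *
go((.412,.2375,.32),-.165)
"
```

```text
t 15.12 pos [0.4133 0.2379 0.1646] open 0.0092 F [-0.3347  0.2341  6.7577] q6 0.52
shift cm [ -0.03  -0.07 -15.54] turn deg [ 0.21 -0.11  0.76]
```

Emit:
play_rows(motion=[[[1, 0, -0.05, -3, 0, 0, 0], [1, 0, -0.05, -7, 0, 0, 0.5], [1, 0, -0.05, -12, 0.2, -0.1, 0.8], [1, 0, -0.05, -17, 0.2, -0.1, 0.8], [1, 0, -0.05, -17, 0.2, -0.1, 0.8], [1, 0, -0.05, -17, 0.2, -0.1, 0.8]]])

```text
t: 15.88
tool_pos: [0.4116, 0.2376, 0.3326]
tool_rot: [-2.397, -2.03, 0.004]
contact_force: [-0.6, -0.7, -2.9]
opening: 0.0091
```

```bash
python3 -c "
from h import *
x=np.array([.9864,-.1643,0]);y=np.array([.1643,.9864,0])
PL=np.array([.6215,.2981,.271]); print(PL+.068*y)
go(PL+.068*y,-.165); go(PL+.068*y-.13*x+[0,0,.06],-.165)
t=avg('top',3);s=avg('scene',3)
crop(s,'s13',340,130,440,240,6)
p=np.array(ctrl.get_obs()['tool_pos'])
for a,b in [(-.045,-.0126),(.045,-.0126),(-.045,-.1526),(.045,-.1526)]: q=p+a*y+[0,0,b]; print(proj(s,q))
print(onz(t,195,198,.09),onz(t,190,245,.17))
"
```

```text
[0.6327 0.3652 0.271 ]
t 15.88 pos [0.4116 0.2376 0.3326] open 0.0091 F [-0.6008 -0.7378 -2.8746] q6 0.53
shift cm [16.24 19.72  6.09] turn deg [-0.14  0.08 -0.03]
t 15.88 pos [0.4116 0.2376 0.3326] open 0.0091 F [-0.6008 -0.7378 -2.8746] q6 0.53
shift cm [16.22  6.71  0.12] turn deg [-0.14  0.08 -0.03]
[393.7051 187.4732]
[416.2373 203.6895]
[387.8318 222.673 ]
[408.3578 239.3203]
[0.5212 0.443  0.09  ] [0.3287 0.4277 0.17  ]
```

View pics/s13.png

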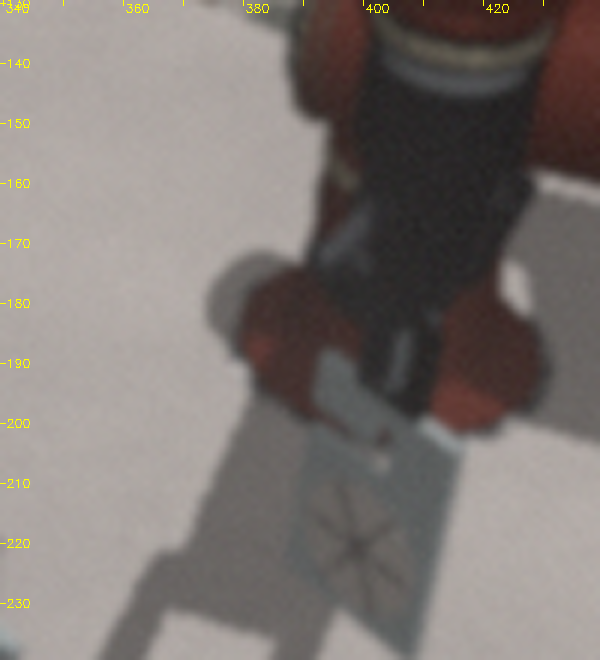

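Emit:
play_rows(motion=[[[1, 4, 2, 0, 0, 0, 0], [1, 8, 4, 0, 0, 0, 0], [1, 12, 6, 0, 0, 0, 0], [1, 16.2, 9, 0, 0, 0, 0], [1, 16.2, 13, 0, 0, 0, 0], [1, 16.2, 17, 0, 0, 0, 0], [1, 16.2, 19.7, 0, 0, 0, 0], [1, 16.2, 19.7, 0, 0, 0, 0], [1, 16.2, 19.7, 2, 0, 0, 0], [1, 16.2, 19.7, 4, 0, 0, 0], [1, 16.2, 19.7, 6, 0, 0, 0], [1, 16.2, 19.7, 6, 0, 0, 0], [1, 16.2, 19.7, 6, 0, 0, 0]]])

```text
t: 17.8
tool_pos: [0.6326, 0.365, 0.2728]
tool_rot: [-2.397, -2.03, 0.003]
contact_force: [-0.1, 1.0, -0.6]
opening: 0.009
```

```bash
python3 -c "
from h import *
go((.6215,.2981,.271),-.165)
t=avg('top',3);s=avg('scene',3)
crop(s,'s14',320,200,420,310,6)
p=np.array(ctrl.get_obs()['tool_pos']);y=np.array([.1643,.9864,0])
for a,b in [(-.045,-.0126),(.045,-.0126),(-.045,-.1526),(.045,-.1526)]: q=p+a*y+[0,0,b]; print(proj(s,q))
"
```

```text
t 17.8 pos [0.6326 0.365  0.2728] open 0.009 F [-0.1032  1.049  -0.5608] q6 0.59
shift cm [-6.78  0.01  0.18] turn deg [-0.09  0.05 -0.02]
[378.3902 265.0148]
[403.6608 288.5027]
[372.9706 298.6838]
[395.7221 321.9431]
```

View pics/s14.png

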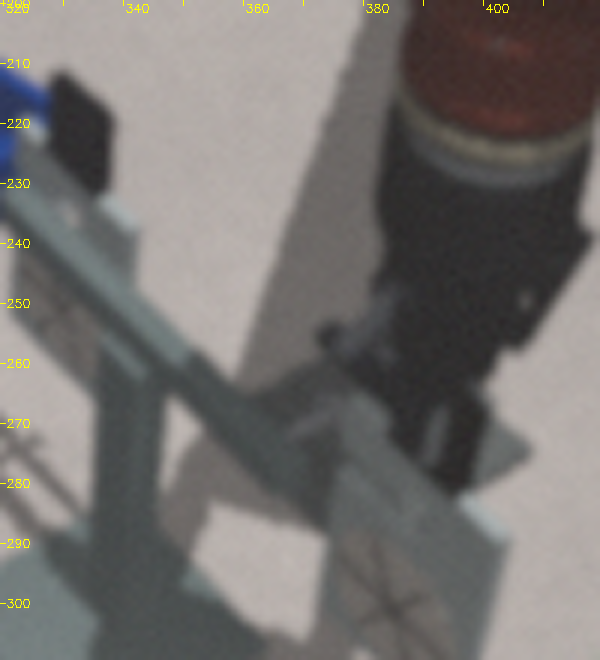

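Emit:
play_rows(motion=[[[1, -0.5, 0, 0.2, 0, 0, 0], [1, -1.2, 0, 0.2, 0, 0, 0], [1, -2, 0, 0.2, 0, 0, 0], [1, -2.8, 0, 0.2, 0, 0, 0], [1, -3.6, 0, 0.2, 0, 0, 0], [1, -4.4, 0, 0.2, 0, 0, 0], [1, -5.2, 0, 0.2, 0, 0, 0], [1, -5.9, 0, 0.2, 0, 0, 0], [1, -6.4, 0, 0.2, 0, 0, 0], [1, -6.7, 0, 0.2, 0, 0, 0], [1, -6.7, 0, 0.2, 0, 0, 0]]])

```text
t: 19.48
tool_pos: [0.6219, 0.2988, 0.2715]
tool_rot: [-2.397, -2.03, 0.001]
contact_force: [-0.1, 0.7, -2.8]
opening: 0.0092
```

```bash
python3 -c "
from h import *
go((.6215,.2981,.271),-.165)
s=avg('scene',3)
crop(s,'s15',320,200,420,310,6)
"
```

```text
t 19.48 pos [0.6219 0.2988 0.2715] open 0.0092 F [-0.0535  0.667  -2.7633] q6 0.51
shift cm [-0.08 -0.03  0.05] turn deg [-0.05  0.01 -0.05]
```

View pics/s15.png

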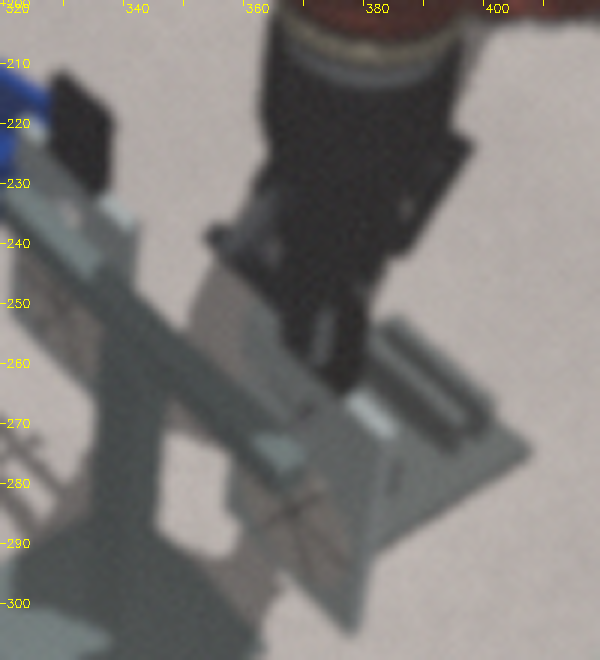

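Emit:
play_rows(motion=[[[1, -0.2, 0, 0, 0, 0, 0], [1, -0.4, 0, 0, 0, 0, 0], [1, -0.5, 0, 0, 0, 0, 0], [1, -0.5, 0, 0, 0, 0, 0]]])

```text
t: 20.12
tool_pos: [0.621, 0.2941, 0.2715]
tool_rot: [-2.397, -2.03, 0.001]
contact_force: [-0.2, 0.6, -1.7]
opening: 0.0092
```

```bash
python3 -c "
from h import *
go((.6215,.2981,.271),-.165)
"
```

```text
t 20.12 pos [0.621  0.2941 0.2715] open 0.0092 F [-0.1712  0.6189 -1.6809] q6 0.5
shift cm [ 0.4  -0.02  0.05] turn deg [-0.05  0.01 -0.03]
```

Emit:
play_rows(motion=[[[1, -0.1, 0, 0, 0, 0, 0], [1, -0.2, 0, 0, 0, 0, 0], [1, -0.3, 0, 0, 0, 0, 0], [1, -0.3, 0, 0, 0, 0, 0]]])

```text
t: 20.62
tool_pos: [0.6207, 0.2928, 0.2714]
tool_rot: [-2.395, -2.029, -0.004]
contact_force: [2.4, 5.6, -4.5]
opening: 0.0089
```

```bash
python3 -c "
from h import *
go((.6215,.2981,.271),-.165)
"
```

```text
t 20.62 pos [0.6207 0.2928 0.2714] open 0.0089 F [ 2.4496  5.565  -4.5017] q6 0.5
shift cm [ 0.53 -0.01  0.05] turn deg [-0.02 -0.22  0.01]
```

Contact with the slot's end, at the same place as for the first guide. I'll back off 3.5 mm and lower it.

Emit:
play_rows(motion=[[[1, 0.2, 0, 0, 0, 0, 0], [1, 0.36, 0, 0, 0, 0, 0], [1, 0.36, 0, 0, 0, 0, 0], [1, 0.36, 0, 0.4, 0, 0, 0], [1, 0.36, 0, 0.8, 0, 0, 0], [1, 0.36, 0, 1.2, 0, 0, 0], [1, 0.36, 0, 1.6, 0, 0, 0], [1, 0.36, 0, 1.6, 0, 0, 0]]])

```text
t: 21.62
tool_pos: [0.6211, 0.2963, 0.2547]
tool_rot: [-2.394, -2.029, -0.003]
contact_force: [-0.1, -0.4, -2.6]
opening: 0.0091
```

```bash
python3 -c "
from h import *
go((.6215,.2981,.2526),-.165)
"
```

```text
t 21.62 pos [0.6211 0.2963 0.2547] open 0.0091 F [-0.0564 -0.4053 -2.5976] q6 0.5
shift cm [0.18 0.01 0.21] turn deg [-0.07 -0.19  0.01]
```

Emit:
play_rows(motion=[[[1, 0, 0, 0.2, 0, 0, 0], [1, 0, 0, 0.35, 0, 0, 0], [1, 0, 0, 0.4, 0, 0, 0], [1, 0, 0, 0.4, 0, 0, 0]]])

```text
t: 22.12
tool_pos: [0.6214, 0.2964, 0.2524]
tool_rot: [-2.395, -2.029, -0.005]
contact_force: [-2.2, -1.2, 5.2]
opening: 0.009
```

```bash
python3 -c "
from h import *
go((.6215,.2981,.2526),-.165)
"
```

```text
t 22.12 pos [0.6214 0.2964 0.2524] open 0.009 F [-2.1993 -1.2298  5.2454] q6 0.5
shift cm [ 0.17 -0.01 -0.02] turn deg [ 0.01 -0.24  0.01]
```

Emit:
play_rows(motion=[[[-0.2, 0, 0, 0, 0, 0, 0], [-0.2, 0, 0, 0, 0, 0, 0], [-0.2, 0, 0, 0, 0, 0, 0], [-0.2, 0, 0, -1, 0, 0, 0], [-0.2, 0, 0, -3, 0, 0, 0], [-0.2, 0, 0, -6, 0, 0, 0], [-1, 0, 0, -11, 0, 0, 0], [-1, 0, -6, -11, 0, 0, 0], [-1, 0, -12, -11, 0, 0, 0], [-1, -6, -18, -11, 0, 0, 0], [-1, -12, -18, -11, 0, 0, 0], [-1, -18, -18, -11, 0, 0, 0], [-1, -24, -18, -11, 0, 0, 0], [-1, -30, -18, -11, 0, 0, 0], [-1, -30, -18, -11, 0, 0, 0]]])

```text
t: 24.0
tool_pos: [0.3941, 0.0266, 0.3634]
tool_rot: [2.403, 2.023, 0.009]
contact_force: [0.6, 0.4, 0.1]
opening: 0.0856
```

```bash
python3 -c "
from h import *
go((.4503,-.2931,.3),0)
s=avg('scene',4);t=avg('top',4)
crop(s,'s16',305,200,405,310,6); crop(t,'t16',215,150,295,200,8); crop(t,'t16b',310,160,450,270,5)
"
```

```text
t 24.0 pos [0.3941 0.0266 0.3634] open 0.0856 F [0.612  0.4345 0.0805] q6 0.05
shift cm [-30.57  10.96   6.27] turn deg [ 0.27 -0.2  -9.81]
```

View pics/s16.png

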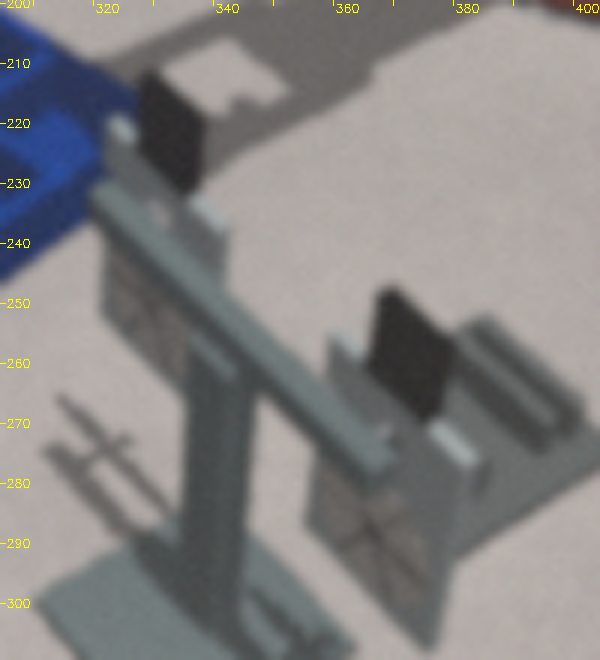

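View pics/t16.png

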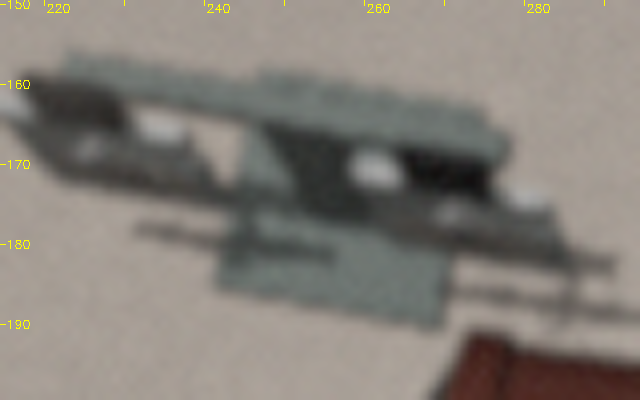

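View pics/t16b.png

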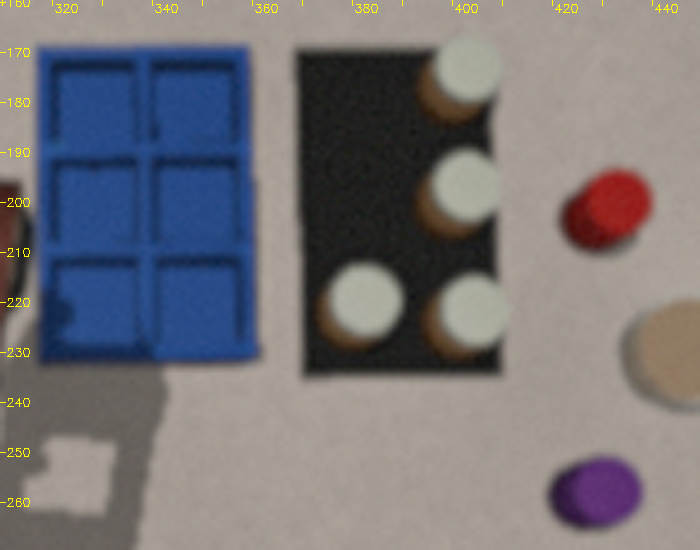

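```bash
python3 -c "
from h import *
t=ctrl.get_image('top');s=ctrl.get_image('scene')
for p in [(357.7,169.0),(359.3,231.5),(317.2,169)]: print('t',onz(t,*p,.052))
for p in [(317.5,231.8),(317.2,169)]: print('t0',onz(t,*p,0))
for p in [(297.5,197.8),(331,218),(280.5,254.5),(247.8,229)]: print('s',onz(s,*p,.052))
for q in [(.5342,-.128,.052)]: print(proj(t,q),proj(s,q))
c=t['color'].astype(int); hs=cv2.cvtColor(t['color'],cv2.COLOR_RGB2HSV)
for n,(u,v) in enumerate([(402.5,173.5),(402,197),(381.5,219.5),(403,221.5)]):
  y0,x0=int(v)-10,int(u)-10
  g=cv2.GaussianBlur(t['color'],(3,3),0)[y0:y0+21,x0:x0+21].astype(int)
  lid=(g[...,0]-g[...,2]<16)&(g[...,1]>125)&(g[...,1]>=g[...,0]-1)
  n_,l,st,ce=cv2.connectedComponentsWithStats(lid.astype(np.uint8),connectivity=4)
  k=1+np.argmax(st[1:,4]); print(n,st[k],ce[k]+[x0,y0],onz(t,*(ce[k]+[x0,y0]),.095))
crop(s,'s17',210,150,300,230,8)
"
```

```text
t [ 0.6633 -0.203   0.052 ]
t [ 0.4065 -0.2105  0.052 ]
t [ 0.6597 -0.0374  0.052 ]
t0 [ 0.4079 -0.044   0.    ]
t0 [ 0.6733 -0.0374  0.    ]
s [ 0.4206 -0.2169  0.052 ]
s [ 0.4117 -0.0436  0.052 ]
s [ 0.6626 -0.035   0.052 ]
s [ 0.6662 -0.2095  0.052 ]
[339.0015 199.6222] [290.8538 222.5907]
0 [  5   5  13  12 120] [403.3417 173.2167] [ 0.6387 -0.3811  0.095 ]
1 [  5   4  13  12 122] [403.1639 196.5738] [ 0.5437 -0.3791  0.095 ]
2 [  6   5  13  12 130] [382.8385 219.3769] [ 0.4509 -0.2983  0.095 ]
3 [  6   5  12  13 127] [404.7323 221.6535] [ 0.4438 -0.3839  0.095 ]
```

View pics/s17.png

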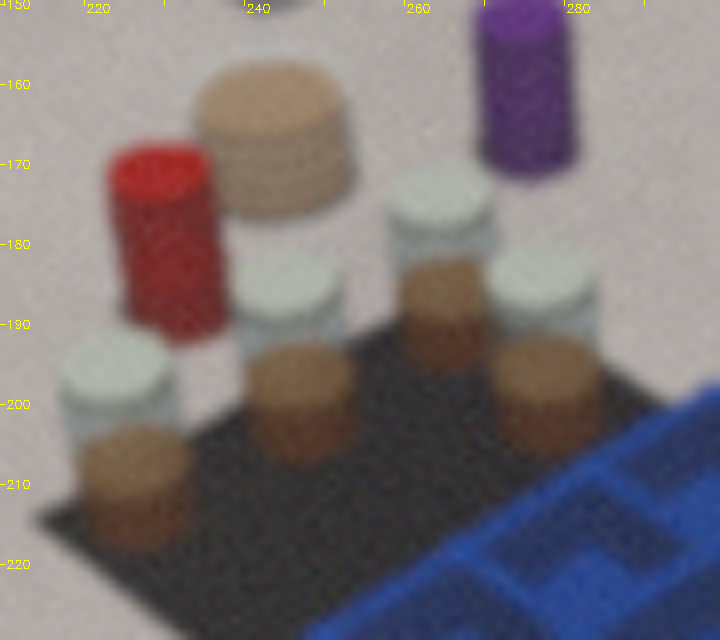

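```bash
python3 -c "
from h import *
t=ctrl.get_image('top');s=ctrl.get_image('scene')
T=[(403.3,173.2),(403.2,196.6),(382.8,219.4),(404.7,221.7)];S=[(224,194.5),(245,184.7),(276.5,183),(263.5,174)]
for a,b in zip(T,S): print(onz(t,*a,.096),onz(s,*b,.096),tri(t,a,s,b))
print('red',onz(t,432,200,.095),onz(t,447,229,.061),'purple',onz(t,431,257,.1))
x=np.array([np.cos(.03),np.sin(.03),0]);y=np.array([-np.sin(.03),np.cos(.03),0])
for a in(-.082,.082):
  for b in(-.041,.041): print(a,b,np.array([.536,-.126,0])+a*x+b*y)
for c in [(.536,-.126,.006)]:
  for a in(-.082,.082):
    for b in(-.041,.041): print(proj(t,c+a*x+b*y), proj(s,c+a*x+b*y))
"
```

```text
[ 0.6385 -0.3807  0.096 ] [ 0.6413 -0.3827  0.096 ] (array([ 0.6399, -0.382 ,  0.0952]), np.float64(0.0032088984013008926))
[ 0.5434 -0.3791  0.096 ] [ 0.5481 -0.3775  0.096 ] (array([ 0.5449, -0.3806,  0.0923]), np.float64(0.002249517704055205))
[ 0.4507 -0.298   0.096 ] [ 0.4533 -0.3011  0.096 ] (array([ 0.4521, -0.2995,  0.0958]), np.float64(0.00392113100858749))
[ 0.4434 -0.3836  0.096 ] [ 0.452  -0.3837  0.096 ] (array([ 0.4463, -0.3868,  0.0909]), np.float64(0.00595094169826373))
red [ 0.5323 -0.4928  0.095 ] [ 0.4228 -0.5585  0.061 ] purple [ 0.3079 -0.4822  0.1   ]
-0.082 -0.041 [ 0.4553 -0.1694  0.    ]
-0.082 0.041 [ 0.4528 -0.0875  0.    ]
0.082 -0.041 [ 0.6192 -0.1645  0.    ]
0.082 0.041 [ 0.6167 -0.0826  0.    ]
[348.2595 220.8016] [299.4496 216.4893]
[328.3051 220.9733] [314.6715 226.5899]
[347.4035 181.867 ] [267.1323 238.0699]
[327.7554 182.0259] [282.3734 249.5209]
```

Emit:
play_rows(motion=[[[-1, -6, 2, 3, 0, 0, -2], [-1, -12, 4, 6, 0, 0, -4], [-1, -18, 6, 9, 0, 0, -6], [-1, -24, 8, 12, 0, 0, -8], [-1, -31.2, 11.1, 15, 0.2, -0.2, -9.8], [-1, -31.2, 11.1, 16, 0.2, -0.2, -9.8], [-1, -31.2, 11.1, 16, 0.2, -0.2, -9.8], [-1, -31.2, 11.1, 16, 0.2, -0.2, -9.8], [-1, -31.2, 11.1, 16, 0.2, -0.2, -9.8]]], newtons=40)

```text
t: 25.72
tool_pos: [0.454, -0.2945, 0.2013]
tool_rot: [-2.211, -2.231, 0.002]
contact_force: [0.8, -0.6, 0.3]
opening: 0.0856
```

```bash
python3 -c "
from h import *
go((.452,-.2995,.049),0)
t=avg('top',3);s=avg('scene',3);crop(t,'t18',310,160,450,270,5);crop(s,'s18',200,130,320,230,6)
"
```

```text
t 25.73 pos [ 0.454  -0.2945  0.2013] open 0.0856 F [ 0.8238 -0.6008  0.2501] q6 -0.72
shift cm [-0.49 -0.19 15.23] turn deg [-0.07  0.04  0.52]
```

View pics/s18.png

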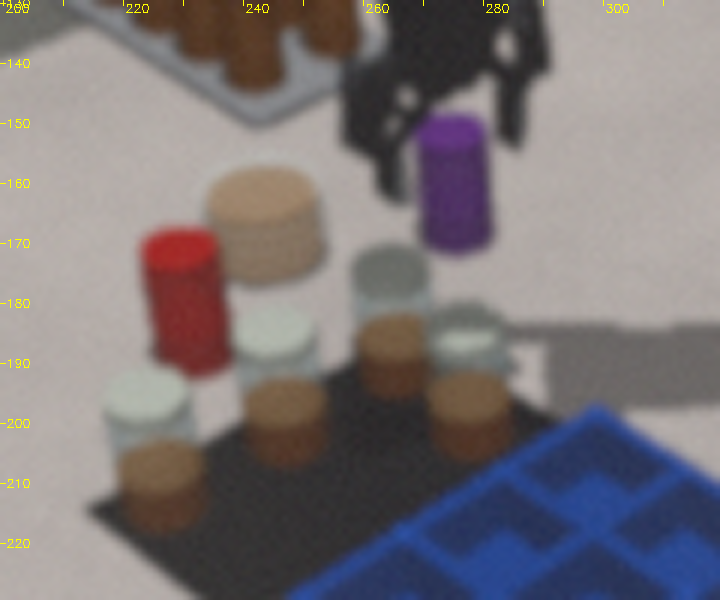

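Emit:
play_rows(motion=[[[-1, -0.5, -0.2, 4, 0, 0, 0.5], [-1, -0.5, -0.2, 8, 0, 0, 0.5], [-1, -0.5, -0.2, 12, 0, 0, 0.5], [-1, -0.5, -0.2, 15.2, 0, 0, 0.5], [-1, -0.5, -0.2, 15.2, 0, 0, 0.5], [-1, -0.5, -0.2, 15.2, 0, 0, 0.5], [0.2, -0.5, -0.2, 15.2, 0, 0, 0.5], [0.4, -0.5, -0.2, 15.2, 0, 0, 0.5], [0.6, -0.5, -0.2, 15.2, 0, 0, 0.5], [0.6, -0.5, -0.2, 15.2, 0, 0, 0.5], [0.6, -0.5, -0.2, 15.2, 0, 0, 0.5]]], newtons=40)

```text
t: 27.4
tool_pos: [0.4521, -0.3007, 0.0504]
tool_rot: [2.221, 2.221, -0.003]
contact_force: [-1.9, 1.0, 6.9]
opening: 0.0544
```

```bash
python3 -c "
from h import *
go((.4553,-.1694,.19),0)
s=avg('scene',3);crop(s,'s19',200,130,320,230,6)
"
```

```text
t 27.4 pos [ 0.4521 -0.3007  0.0504] open 0.0544 F [-1.9315  0.9913  6.9122] q6 -0.72
shift cm [ 13.1    0.3  -13.99] turn deg [-0.04  0.1  -0.02]
```

View pics/s19.png

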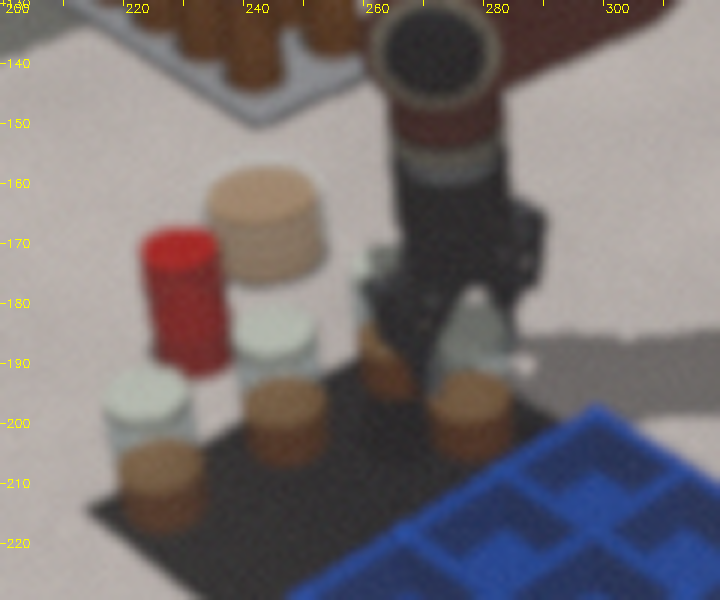

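Emit:
play_rows(motion=[[[0.6, 0, 0, -2, 0, 0, 0], [0.6, 0, 0, -5, 0, 0, 0], [0.6, 0, 0, -9, 0, 0, 0], [0.6, 0, 0, -14, 0, 0, 0], [0.6, 4, 0.1, -14, 0, 0, 0], [0.6, 8, 0.2, -14, 0, 0, 0], [0.6, 13.1, 0.3, -14, 0, 0, 0], [0.6, 13.1, 0.3, -14, 0, 0, 0], [0.6, 13.1, 0.3, -14, 0, 0, 0]]])

```text
t: 28.68
tool_pos: [0.4551, -0.1695, 0.19]
tool_rot: [2.221, 2.221, -0.003]
contact_force: [-0.4, -0.4, -2.3]
opening: 0.0548
```

```bash
python3 -c "
from h import *
go((.4553,-.1694,.057),0)
s=avg('scene',3);crop(s,'s20',240,110,340,230,5)
p=ctrl.get_obs()['tool_pos'];print(proj(s,p-[0,0,.049]),proj(s,p+[0,0,.046]))
"
```

```text
t 28.68 pos [ 0.4551 -0.1695  0.19  ] open 0.0548 F [-0.4325 -0.4139 -2.3187] q6 -0.51
shift cm [ 0.04  0.03 13.3 ] turn deg [-0.04  0.13  0.01]
[298.4475 188.7784] [297.7758 167.2642]
```

View pics/s20.png

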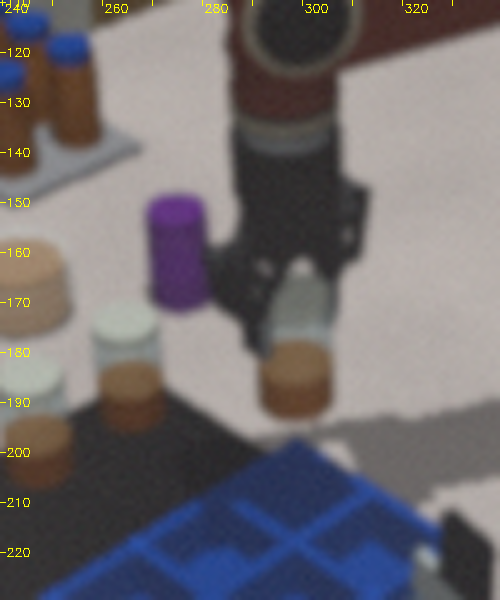

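Emit:
play_rows(motion=[[[0.6, 0, 0, 4, 0, 0, 0], [0.6, 0, 0, 8, 0, 0, 0], [0.6, 0, 0, 10.5, 0, 0, 0], [0.6, 0, 0, 12, 0, 0, 0], [0.6, 0, 0, 13, 0, 0, 0], [0.6, 0, 0, 13.4, 0, 0, 0], [0.6, 0, 0, 13.4, 0, 0, 0]]])

```text
t: 29.7
tool_pos: [0.4559, -0.1711, 0.057]
tool_rot: [2.222, 2.218, -0.002]
contact_force: [-0.6, -1.0, -2.1]
opening: 0.0548
```

```bash
python3 -c "
from h import *
go((.4553,-.1694,.057),0)
s=avg('scene',3);crop(s,'s21',240,130,340,250,5)
"
```

```text
t 29.7 pos [ 0.4559 -0.1711  0.057 ] open 0.0548 F [-0.5638 -0.9941 -2.0836] q6 -0.51
shift cm [ 0.17 -0.06 -0.  ] turn deg [ 0.05  0.16 -0.1 ]
```

View pics/s21.png

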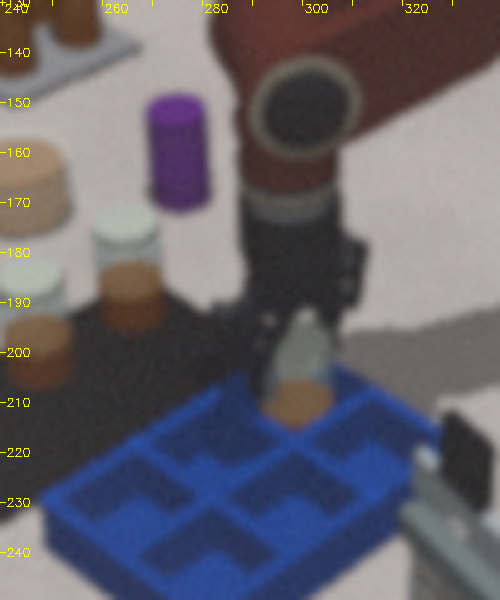

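Emit:
play_rows(motion=[[[0.6, 0, 0, 0.15, 0, 0, 0], [0.6, 0, 0, 0.25, 0, 0, 0], [0.6, 0, 0, 0.25, 0, 0, 0], [-0.7, 0, 0, 0.1, 0, 0, 0], [-0.7, 0, 0, 0.1, 0, 0, 0], [-0.7, 0, 0, 0, 0, 0, 0], [-0.7, 0, 0, -3, 0, 0, 0], [-0.7, 0, 0, -8, 0, 0, 0], [-0.7, 0, 0, -14, 0, 0, 0], [-0.7, 0, 0, -14, 0, 0, 0]]])

```text
t: 31.1
tool_pos: [0.4587, -0.1722, 0.2035]
tool_rot: [2.213, 2.21, 0.003]
contact_force: [0.3, 1.1, -0.2]
opening: 0.0727
```

```bash
python3 -c "
from h import *
go((.447,-.3845,.19),0)
t=avg('top',3);s=avg('scene',3);crop(s,'s22',200,130,340,250,5);crop(t,'t22',310,160,450,270,5)
"
```

```text
t 31.1 pos [ 0.4587 -0.1722  0.2035] open 0.0727 F [ 0.2566  1.1403 -0.1912] q6 -0.51
shift cm [-21.22  -1.16   1.52] turn deg [ 0.65  0.49 -0.09]
```

View pics/s22.png

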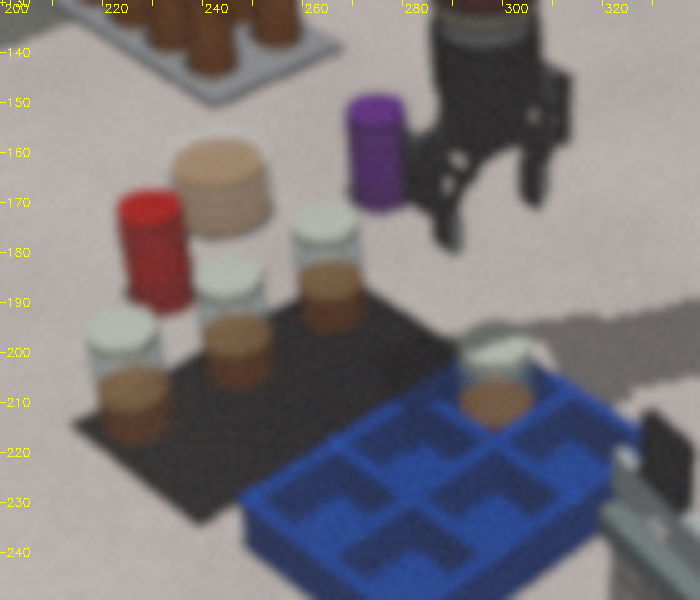

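View pics/t22.png

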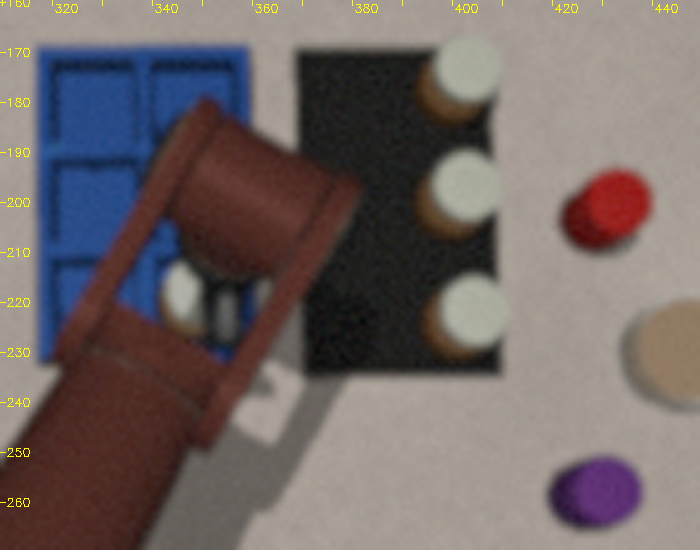

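Emit:
play_rows(motion=[[[-1, -5, 0, 1, 0, 0, 0], [-1, -10, -0.5, 1.5, 0, 0, 0], [-1, -16, -1, 1.5, 0.3, 0.3, 0], [-1, -21.2, -1.2, 1.5, 0.6, 0.5, 0], [-1, -21.2, -1.2, 1.5, 0.6, 0.5, 0], [-1, -21.2, -1.2, 4, 0.6, 0.5, 0], [-1, -21.2, -1.2, 8, 0.6, 0.5, 0], [-1, -21.2, -1.2, 12, 0.6, 0.5, 0], [-1, -21.2, -1.2, 15.4, 0.6, 0.5, 0], [-1, -21.2, -1.2, 15.4, 0.6, 0.5, 0], [-1, -21.2, -1.2, 15.4, 0.6, 0.5, 0], [0.4, -21.2, -1.2, 15.4, 0.6, 0.5, 0], [0.6, -21.2, -1.2, 15.4, 0.6, 0.5, 0], [0.6, -21.2, -1.2, 15.4, 0.6, 0.5, 0], [0.6, -21.2, -1.2, 15.4, 0.6, 0.5, 0]]])

```text
t: 33.28
tool_pos: [0.443, -0.3832, 0.0431]
tool_rot: [-2.216, -2.212, 0.005]
contact_force: [-0.3, 1.1, 6.2]
opening: 0.0552
```

```bash
python3 -c "
from h import *
go((.4528,-.0875,.20),0)
s=avg('scene',3);crop(s,'s23',200,120,340,240,5)
"
```

```text
t 33.27 pos [ 0.443  -0.3832  0.0431] open 0.0552 F [-0.3273  1.1006  6.2145] q6 -0.83
shift cm [ 29.66   0.76 -15.54] turn deg [-0.59 -0.31 -0.1 ]
```

View pics/s23.png

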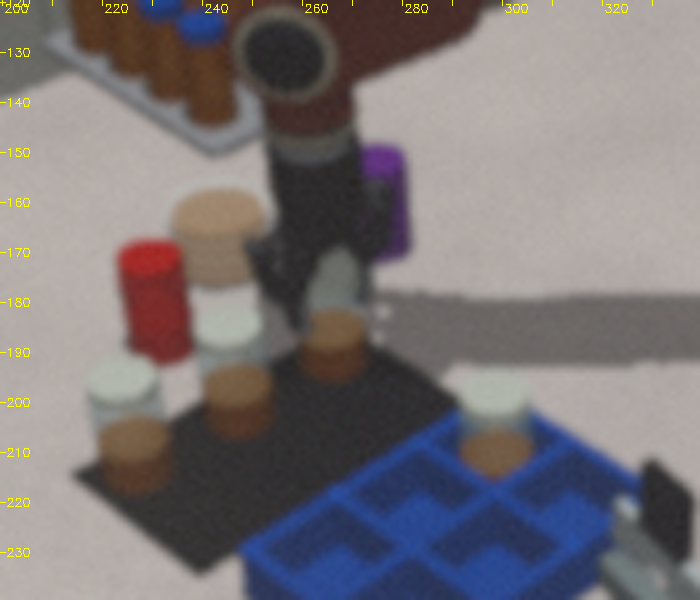

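Emit:
play_rows(motion=[[[-0.8, 0, 0, 0, 0, 0, 0], [-0.8, 0, 0, -0.6, 0, 0, 0], [-0.8, 0, 0, -0.7, 0, 0, 0], [0.6, 0, 0, -0.7, 0, 0, 0], [0.6, 0, 0, -0.7, 0, 0, 0], [0.6, 0, 0, -0.7, 0, 0, 0], [0.6, 0, 0, -0.7, 0, 0, 0]]])

```text
t: 34.3
tool_pos: [0.4432, -0.3834, 0.0503]
tool_rot: [-2.216, -2.212, 0.006]
contact_force: [-0.3, -0.4, 2.5]
opening: 0.0549
```

```bash
python3 -c "
from h import *
go((.4528,-.0875,.20),0)
"
```

```text
t 34.3 pos [ 0.4432 -0.3834  0.0503] open 0.0549 F [-0.2884 -0.3595  2.5303] q6 -0.83
shift cm [ 29.67   0.76 -14.83] turn deg [-0.58 -0.29 -0.1 ]
```

Emit:
play_rows(motion=[[[0.6, 0, 0, -2, 0, 0, 0], [0.6, 0, 0, -6, 0, 0, 0], [0.6, 0, 0, -11, 0, 0, 0], [0.6, 3, 0.1, -15.5, 0, 0, 0], [0.6, 8, 0.2, -16, 0, 0, 0], [0.6, 14, 0.4, -16, 0, 0, 0], [0.6, 20, 0.6, -16, 0, 0, 0], [0.6, 26, 0.7, -15.5, 0, 0, 0], [0.6, 29.7, 0.8, -14.8, -0.6, -0.3, 0], [0.6, 29.7, 0.8, -14.8, -0.6, -0.3, 0], [0.6, 29.7, 0.8, -14.8, -0.6, -0.3, 0], [0.6, 29.7, 0.8, -14.8, -0.6, -0.3, 0]]])

```text
t: 35.8
tool_pos: [0.4534, -0.0882, 0.2002]
tool_rot: [2.225, 2.217, 0.0]
contact_force: [0.1, -0.1, -2.0]
opening: 0.055
```

```bash
python3 -c "
from h import *
go((.4528,-.0875,.057),0)
"
```

```text
t 35.8 pos [ 0.4534 -0.0882  0.2002] open 0.055 F [ 0.0892 -0.0878 -1.9817] q6 -0.35
shift cm [ 0.08 -0.07 14.32] turn deg [ 0.04  0.03 -0.19]
```

Emit:
play_rows(motion=[[[0.6, 0.1, -0.1, 4, 0, 0, 0], [0.6, 0.1, -0.1, 8, 0, 0, 0], [0.6, 0.1, -0.1, 11, 0, 0, 0], [0.6, 0.1, -0.1, 13, 0, 0, 0], [0.6, 0.1, -0.1, 14, 0, 0, 0], [0.6, 0.1, -0.1, 14.5, 0, 0, 0], [0.6, 0.1, -0.1, 14.5, 0, 0, 0]]])

```text
t: 36.67
tool_pos: [0.4534, -0.0881, 0.0565]
tool_rot: [2.224, 2.215, 0.001]
contact_force: [-0.1, -0.3, 0.5]
opening: 0.0548
```

```bash
python3 -c "
from h import *
go((.4528,-.0875,.057),0)
s=avg('scene',3);crop(s,'s24',200,120,340,240,5)
"
```

```text
t 36.67 pos [ 0.4534 -0.0881  0.0565] open 0.0548 F [-0.1118 -0.3103  0.4712] q6 -0.35
shift cm [ 0.06 -0.06 -0.05] turn deg [ 0.13  0.08 -0.23]
```

View pics/s24.png

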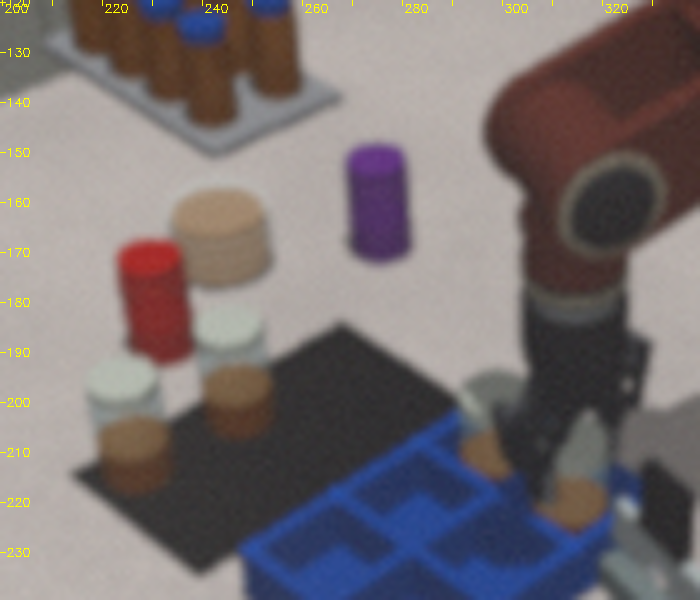

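Emit:
play_rows(motion=[[[0.6, 0, 0, 0.1, 0, 0, 0], [0.6, 0, 0, 0.15, 0, 0, 0], [-0.7, 0, 0, 0.05, 0, 0, 0], [-0.7, 0, 0, 0.05, 0, 0, 0], [-0.7, 0, 0, 0, 0, 0, 0], [-0.7, 0, 0, -3, 0, 0, 0], [-0.7, 0, 0, -8, 0, 0, 0], [-0.7, 0, 0, -14, 0, 0, 0], [-0.7, 0, 0, -14, 0, 0, 0]]])

```text
t: 37.95
tool_pos: [0.4564, -0.0889, 0.203]
tool_rot: [2.215, 2.208, 0.009]
contact_force: [-0.0, -0.8, 0.7]
opening: 0.0731
```

```bash
python3 -c "
from h import *
go((.545,-.379,.19),0)
t=avg('top',3);s=avg('scene',3);crop(s,'s25',200,120,340,240,5);crop(t,'t25',310,160,450,270,5)
"
```

```text
t 37.95 pos [ 0.4564 -0.0889  0.203 ] open 0.0731 F [-0.0008 -0.8034  0.6825] q6 -0.35
shift cm [-28.97   8.93   1.59] turn deg [ 0.81  0.34 -0.19]
```

View pics/s25.png

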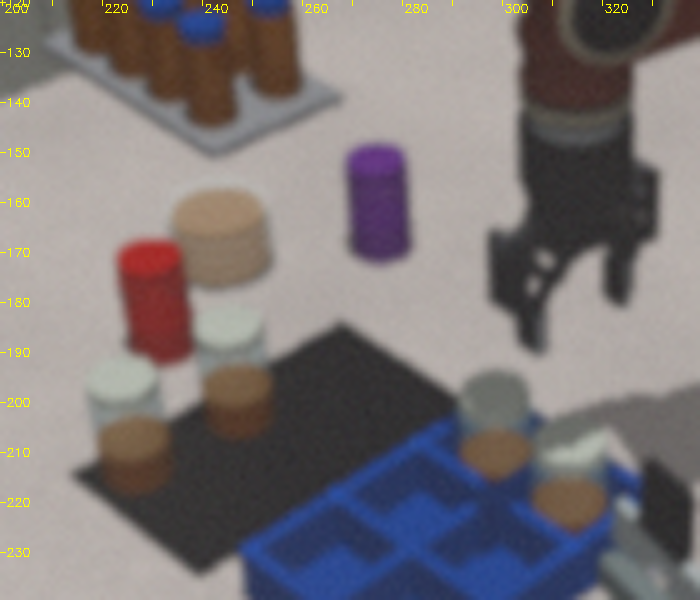

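View pics/t25.png

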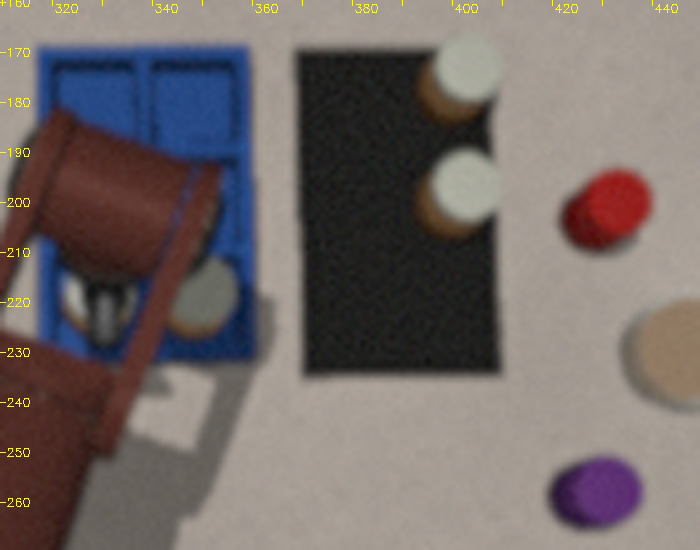

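Emit:
play_rows(motion=[[[-1, -6, 2, 1, 0.8, 0.3, -0.2], [-1, -12, 4, 1, 0.8, 0.3, -0.2], [-1, -18, 6, 1, 0.8, 0.3, -0.2], [-1, -24, 8, 1.2, 0.8, 0.3, -0.2], [-1, -29, 8.9, 1.6, 0.8, 0.3, -0.2], [-1, -29, 8.9, 1.6, 0.8, 0.3, -0.2], [-1, -29, 8.9, 1.6, 0.8, 0.3, -0.2], [-1, -29, 8.9, 1.6, 0.8, 0.3, -0.2]]])

```text
t: 39.25
tool_pos: [0.5399, -0.3764, 0.178]
tool_rot: [-2.21, -2.212, 0.011]
contact_force: [0.3, -0.0, 0.3]
opening: 0.0853
```

```bash
python3 -c "
from h import *
go((.545,-.379,.049),0)
"
```

```text
t 39.25 pos [ 0.5399 -0.3764  0.178 ] open 0.0853 F [ 0.2949 -0.034   0.3   ] q6 -0.72
shift cm [-0.33  0.71 12.89] turn deg [-0.88 -0.31  0.07]
```

Emit:
play_rows(motion=[[[-1, -0.3, 0.7, 2, -0.9, -0.3, 0], [-1, -0.3, 0.7, 6, -0.9, -0.3, 0], [-1, -0.3, 0.7, 10, -0.9, -0.3, 0], [-1, -0.3, 0.7, 12.9, -0.9, -0.3, 0], [-1, -0.3, 0.7, 12.9, -0.9, -0.3, 0], [-1, -0.3, 0.7, 12.9, -0.9, -0.3, 0], [0.4, -0.3, 0.7, 12.9, -0.9, -0.3, 0], [0.6, -0.3, 0.7, 12.9, -0.9, -0.3, 0], [0.6, -0.3, 0.7, 12.9, -0.9, -0.3, 0], [0.6, -0.3, 0.7, 12.9, -0.9, -0.3, 0]]])

```text
t: 40.5
tool_pos: [0.5456, -0.3795, 0.0512]
tool_rot: [2.218, 2.221, 0.001]
contact_force: [-2.4, 0.5, 7.3]
opening: 0.055
```

```bash
python3 -c "
from h import *
go((.6192,-.1645,.20),0)
s=avg('scene',3);crop(s,'s26',200,120,340,240,5)
"
```

```text
t 40.5 pos [ 0.5456 -0.3795  0.0512] open 0.055 F [-2.3953  0.476   7.3341] q6 -0.72
shift cm [ 21.47   7.41 -14.9 ] turn deg [0.11 0.08 0.07]
```

View pics/s26.png

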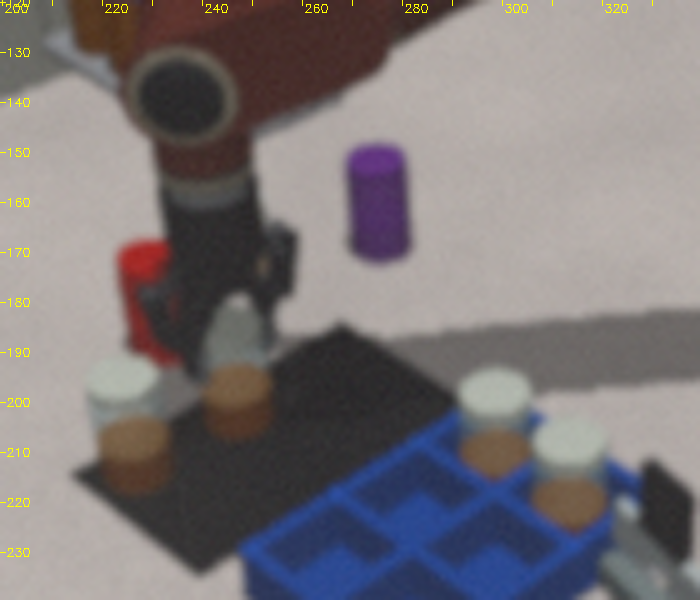

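Emit:
play_rows(motion=[[[0.6, 0, 0, -2, 0, 0, 0], [0.6, 0, 0, -6, 0, 0, 0], [0.6, 0, 0, -11, 0, 0, 0], [0.6, 4, 1, -15, 0, 0, 0], [0.6, 9, 3, -15, 0, 0, 0], [0.6, 15, 5, -15, 0, 0, 0], [0.6, 21.5, 7.4, -15, 0, 0, 0], [0.6, 21.5, 7.4, -15, 0, 0, 0], [0.6, 21.5, 7.4, -15, 0, 0, 0], [0.6, 21.5, 7.4, -15, 0, 0, 0]]])

```text
t: 41.9
tool_pos: [0.6187, -0.1655, 0.2011]
tool_rot: [2.22, 2.219, -0.0]
contact_force: [0.2, -0.2, -2.5]
opening: 0.0549
```

```bash
python3 -c "
from h import *
go((.6192,-.1645,.057),0)
"
```

```text
t 41.9 pos [ 0.6187 -0.1655  0.2011] open 0.0549 F [ 0.2443 -0.2383 -2.5298] q6 -0.38
shift cm [ 0.12  0.03 14.41] turn deg [ 0.1   0.11 -0.02]
```

Emit:
play_rows(motion=[[[0.6, 0.1, 0, 4, 0, 0, 0], [0.6, 0.1, 0, 8, 0, 0, 0], [0.6, 0.1, 0, 11, 0, 0, 0], [0.6, 0.1, 0, 13, 0, 0, 0], [0.6, 0.1, 0, 14, 0, 0, 0], [0.6, 0.1, 0, 14.5, 0, 0, 0], [0.6, 0.1, 0, 14.5, 0, 0, 0]]])

```text
t: 42.78
tool_pos: [0.6201, -0.1653, 0.0577]
tool_rot: [2.218, 2.217, 0.002]
contact_force: [0.1, 0.1, -3.2]
opening: 0.0548
```

```bash
python3 -c "
from h import *
go((.6192,-.1645,.057),0)
s=avg('scene',3);crop(s,'s27',200,140,340,260,5)
"
```

```text
t 42.77 pos [ 0.6201 -0.1653  0.0577] open 0.0548 F [ 0.0668  0.1335 -3.1607] q6 -0.38
shift cm [ 0.08 -0.09  0.07] turn deg [ 0.26  0.17 -0.03]
```

View pics/s27.png

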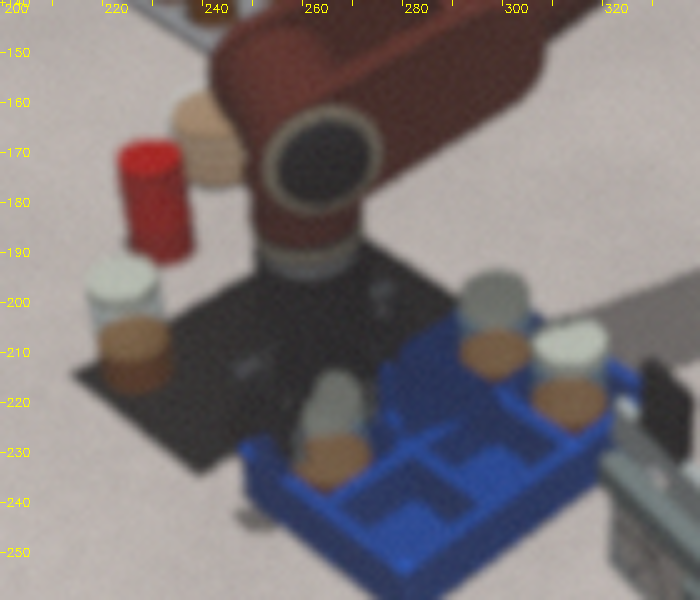

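Inside the cell. I'll lower 2 mm more, release and retract.

Emit:
play_rows(motion=[[[0.6, 0, 0, 0.15, 0, 0, 0], [0.6, 0, 0, 0.25, 0, 0, 0], [0.6, 0, 0, 0.25, 0, 0, 0], [-0.7, 0, 0, 0.1, 0, 0, 0], [-0.7, 0, 0, 0.1, 0, 0, 0], [-0.7, 0, 0, 0, 0, 0, 0], [-0.7, 0, 0, -3, 0, 0, 0], [-0.7, 0, 0, -8, 0, 0, 0], [-0.7, 0, 0, -14, 0, 0, 0], [-0.7, 0, 0, -14, 0, 0, 0], [-0.7, 0, 0, -14, 0, 0, 0]]])

```text
t: 44.3
tool_pos: [0.6192, -0.1646, 0.1971]
tool_rot: [2.218, 2.218, 0.002]
contact_force: [0.1, 1.0, -0.5]
opening: 0.0725
```

```bash
python3 -c "
from h import *
go((.640,-.381,.19),0)
t=avg('top',3);s=avg('scene',3);crop(s,'s28',200,140,340,260,5);crop(t,'t28',310,160,450,270,5)
"
```

```text
t 44.3 pos [ 0.6192 -0.1646  0.1971] open 0.0725 F [ 0.0606  0.9904 -0.4603] q6 -0.38
shift cm [-21.64   2.09   0.77] turn deg [ 0.24  0.15 -0.02]
```

View pics/s28.png

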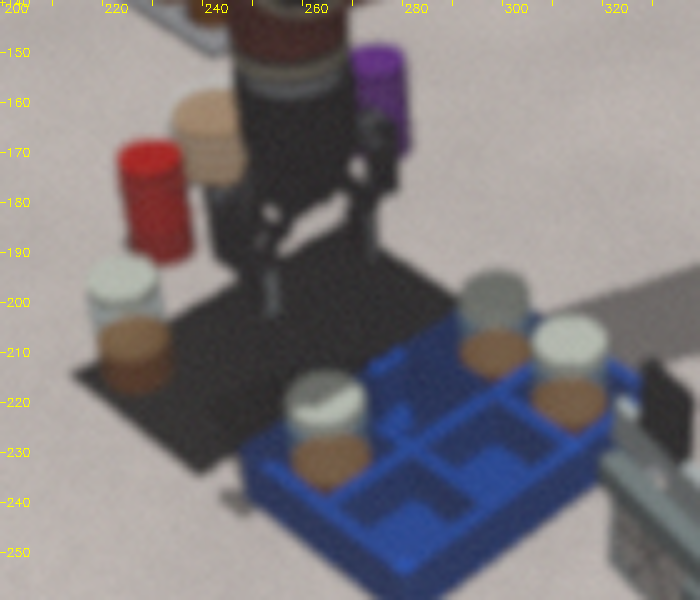

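View pics/t28.png

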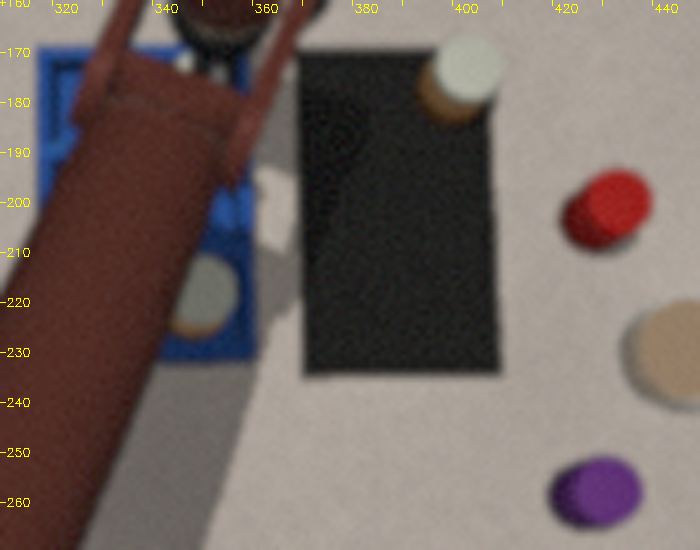

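Emit:
play_rows(motion=[[[-1, -6, 0.5, 0, 0.2, 0.1, 0], [-1, -12, 1, 0.3, 0.2, 0.1, 0], [-1, -18, 1.6, 0.6, 0.2, 0.1, 0], [-1, -21.6, 2.1, 0.8, 0.2, 0.1, 0], [-1, -21.6, 2.1, 0.8, 0.2, 0.1, 0], [-1, -21.6, 2.1, 0.8, 0.2, 0.1, 0], [-1, -21.6, 2.1, 0.8, 0.2, 0.1, 0]]])

```text
t: 45.48
tool_pos: [0.6397, -0.379, 0.1878]
tool_rot: [-2.219, -2.221, 0.002]
contact_force: [0.4, 0.1, 0.7]
opening: 0.0855
```

```bash
python3 -c "
from h import *
go((.640,-.381,.049),0)
"
```

```text
t 45.48 pos [ 0.6397 -0.379   0.1878] open 0.0855 F [0.3914 0.1245 0.7435] q6 -0.64
shift cm [-0.21  0.06 13.88] turn deg [-0.12 -0.03  0.06]
```

Emit:
play_rows(motion=[[[-1, -0.2, 0, 4, 0, 0, 0], [-1, -0.2, 0, 8, 0, 0, 0], [-1, -0.2, 0, 11, 0, 0, 0], [-1, -0.2, 0, 13.8, 0, 0, 0], [-1, -0.2, 0, 13.8, 0, 0, 0], [-1, -0.2, 0, 13.8, 0, 0, 0], [0.4, -0.2, 0, 13.8, 0, 0, 0], [0.6, -0.2, 0, 13.8, 0, 0, 0], [0.6, -0.2, 0, 13.8, 0, 0, 0], [0.6, -0.2, 0, 13.8, 0, 0, 0]]])

```text
t: 46.72
tool_pos: [0.6406, -0.3816, 0.0521]
tool_rot: [2.219, 2.222, -0.001]
contact_force: [0.6, 0.8, 6.3]
opening: 0.0546
```

```bash
python3 -c "
from h import *
go((.6167,-.0826,.21),0)
s=avg('scene',3);crop(s,'s29',200,140,340,260,5)
"
```

```text
t 46.73 pos [ 0.6406 -0.3816  0.0521] open 0.0546 F [0.5673 0.8459 6.2604] q6 -0.64
shift cm [ 29.89  -2.35 -15.83] turn deg [0.04 0.07 0.06]
```

View pics/s29.png

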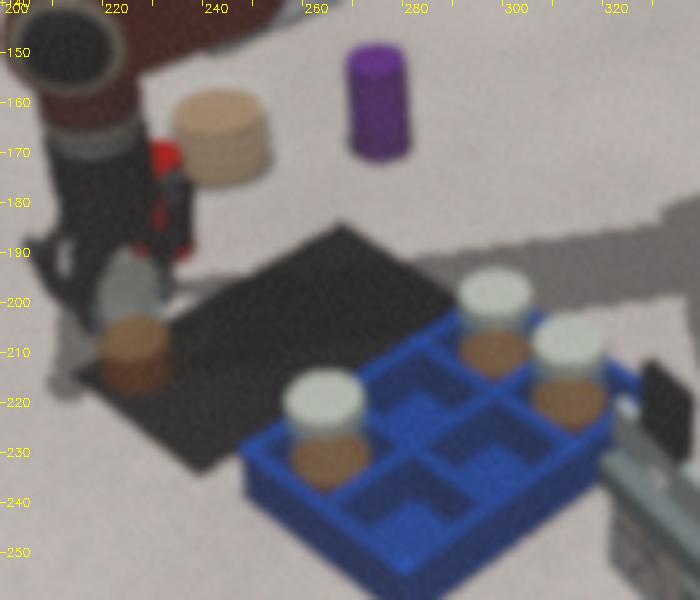

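Emit:
play_rows(motion=[[[0.6, 0, 0, -2, 0, 0, 0], [0.6, 0, 0, -6, 0, 0, 0], [0.6, 0, 0, -11, 0, 0, 0], [0.6, 4, 0, -15.5, 0, 0, 0], [0.6, 9, -0.5, -15.8, 0, 0, 0], [0.6, 15, -1, -15.8, 0, 0, 0], [0.6, 21, -1.6, -15.8, 0, 0, 0], [0.6, 26, -2, -15.8, 0, 0, 0], [0.6, 29.9, -2.3, -15.8, 0, 0, 0], [0.6, 29.9, -2.3, -15.8, 0, 0, 0], [0.6, 29.9, -2.3, -15.8, 0, 0, 0], [0.6, 29.9, -2.3, -15.8, 0, 0, 0]]])

```text
t: 48.38
tool_pos: [0.6171, -0.0836, 0.2098]
tool_rot: [2.221, 2.22, -0.001]
contact_force: [0.1, 0.1, -2.0]
opening: 0.0549
```

```bash
python3 -c "
from h import *
go((.6167,-.0826,.057),0)
"
```

```text
t 48.38 pos [ 0.6171 -0.0836  0.2098] open 0.0549 F [ 0.1148  0.0579 -2.028 ] q6 -0.25
shift cm [ 0.12 -0.05 15.28] turn deg [ 0.03  0.09 -0.02]
```

Emit:
play_rows(motion=[[[0.6, 0.1, 0, 4, 0, 0, 0], [0.6, 0.1, 0, 8, 0, 0, 0], [0.6, 0.1, 0, 11.5, 0, 0, 0], [0.6, 0.1, 0, 13.5, 0, 0, 0], [0.6, 0.1, 0, 14.7, 0, 0, 0], [0.6, 0.1, 0, 15.2, 0, 0, 0], [0.6, 0.1, 0, 15.2, 0, 0, 0]]])

```text
t: 49.25
tool_pos: [0.6182, -0.0831, 0.059]
tool_rot: [2.22, 2.219, 0.001]
contact_force: [-0.2, 0.2, -1.5]
opening: 0.0549
```

```bash
python3 -c "
from h import *
go((.6167,-.0826,.057),0)
s=avg('scene',3);crop(s,'s30',200,150,340,270,5)
"
```

```text
t 49.25 pos [ 0.6182 -0.0831  0.059 ] open 0.0549 F [-0.2114  0.2045 -1.4895] q6 -0.25
shift cm [ 0.05 -0.15  0.2 ] turn deg [ 0.15  0.11 -0.02]
```

View pics/s30.png

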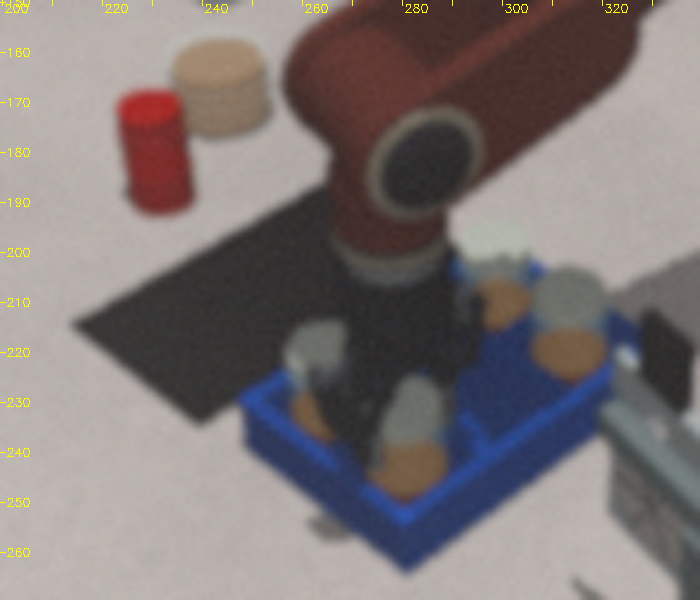

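Emit:
play_rows(motion=[[[0.6, 0, 0, 0.15, 0, 0, 0], [0.6, 0, 0, 0.28, 0, 0, 0], [0.6, 0, 0, 0.28, 0, 0, 0], [-0.7, 0, 0, 0.1, 0, 0, 0], [-0.7, 0, 0, 0.1, 0, 0, 0], [-0.7, 0, 0, 0, 0, 0, 0], [-0.7, 0, 0, -3, 0, 0, 0], [-0.7, 0, 0, -8, 0, 0, 0], [-0.7, 0, 0, -14, 0, 0, 0], [-0.7, 0, -6, -18, 0, 0, 0], [-0.7, 0, -12, -20, 0, 0, 0], [-0.7, 0, -18, -20, 0, 0, 0], [-0.7, 0, -24, -20, 0, 0, 0], [-0.7, 0, -24, -20, 0, 0, 0], [-0.7, 0, -24, -20, 0, 0, 0]]])

```text
t: 51.28
tool_pos: [0.3777, -0.0826, 0.2588]
tool_rot: [2.219, 2.217, 0.002]
contact_force: [-0.8, -0.2, 0.6]
opening: 0.0724
```

```bash
python3 -c "
from h import *
print(ctrl.get_obs()['t'],ctrl.get_obs()['contact_force'])
t=avg('top',3);s=avg('scene',3);crop(s,'s31',200,140,350,260,5);crop(t,'t31',310,150,450,270,5);crop(s,'s31b',305,200,445,340,4);cv2.imwrite('pics/t31f.png',t['color'][:,:,::-1])
"
```

```text
51.275 [-0.8459 -0.1822  0.5829]
```

View pics/s31.png

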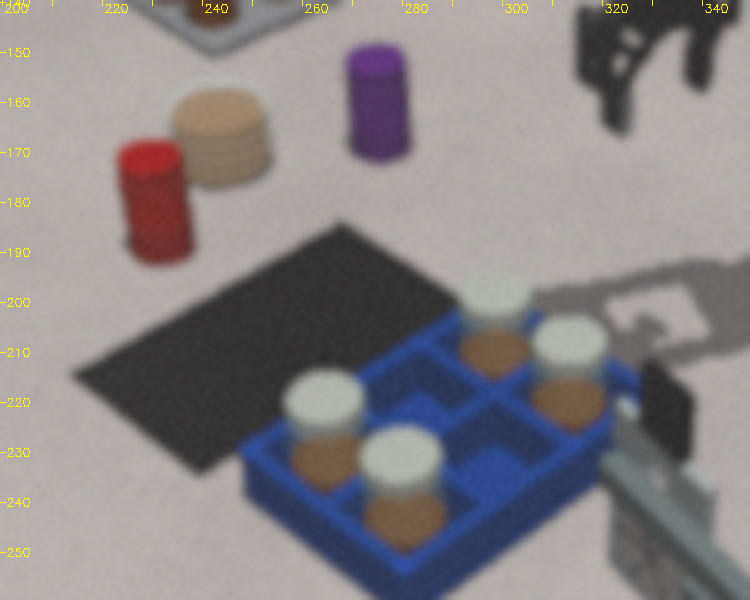

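View pics/t31f.png

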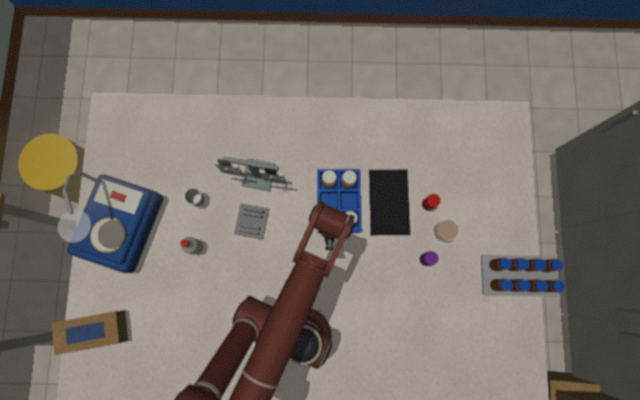

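View pics/s31b.png

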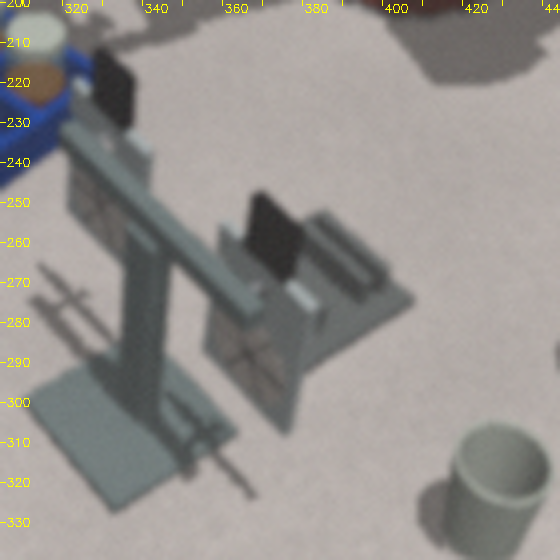

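Emit:
play_rows(motion=[[[-0.7, 5, 0, -3, 0, 0, 0], [-0.7, 10, 0, -3, 0, 0, 0], [-0.7, 15, 0, -3, 0, 0, 0], [-0.7, 20, 0, -3, 0, 0, 0], [-0.7, 25, 0, -3, 0, 0, 0], [-0.7, 25, 0, -3, 0, 0, 0]]])

```text
t: 52.32
tool_pos: [0.3778, 0.1704, 0.2873]
tool_rot: [2.214, 2.229, -0.002]
contact_force: [-0.4, -0.3, 0.5]
opening: 0.0725
```

```bash
python3 -c "
from h import *
t=avg('top',3);s=avg('scene',3);crop(s,'s32',235,190,325,260,8);crop(t,'t32',310,160,370,240,8)
"
```

```text
(no output)
```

View pics/s32.png

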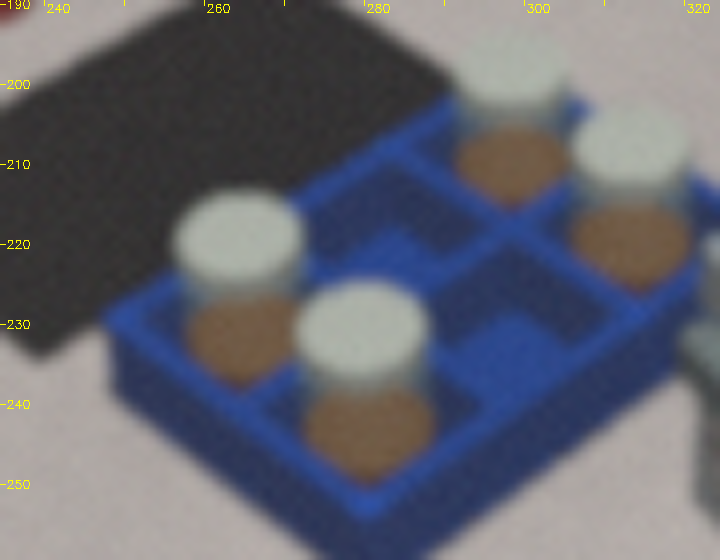

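View pics/t32.png

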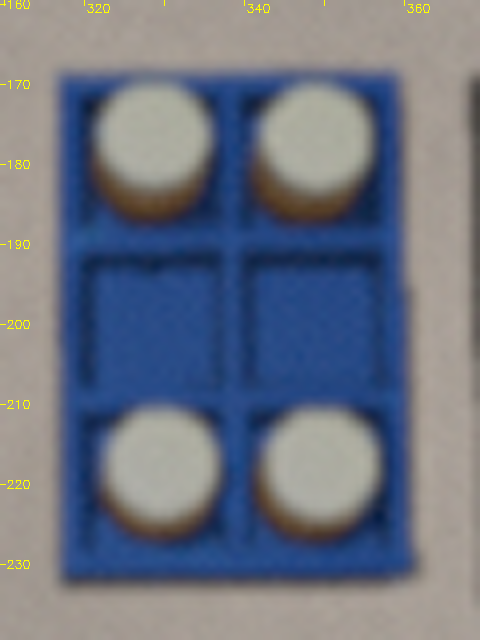

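```bash
python3 -c "
from h import *
t=ctrl.get_image('top');s=ctrl.get_image('scene')
for a,b in [((328.2,176.2),(280,230.3)),((348.7,176.2),(264.3,218.7)),((329,217),(312.8,207)),((349.3,217),(298,198))]: print(tri(t,a,s,b))
print(ctrl.finish_job())
"
```

```text
(array([ 0.6193, -0.0824,  0.1012]), np.float64(0.002521081116420505))
(array([ 0.621 , -0.1638,  0.1021]), np.float64(0.003000074009483369))
(array([ 0.4565, -0.0895,  0.1032]), np.float64(0.005875118324404173))
(array([ 0.4581, -0.1681,  0.1002]), np.float64(0.004078041288986052))
the job is handed in; nothing more can be done
None
```

Both guides now hang on the rack and all four jars present stand in the crate. I handed the job in at about 52 s; it reports no verdict.

- **Guides:** I slid each guide's slot over its pin until it touched the slot's end, backed off 3.5 mm into the notch, and lowered it until the pin took the weight. That contact came within 1 mm of the height I had worked out. The last pictures show both guides upright, one per pin. I judged this from contact heights and pictures; I did not measure the notch points again after letting go.
- **Jars:** They stand in the crate's four corner cells. The lid tops measure 100–103 mm up, against 101 mm expected, so every jar sits on the crate floor. Lid centres are within about 4 mm of the cell centres. The two camera rays missed each other by up to 6 mm.
- **Bystanders:** The arm did not go near the dishes, cup or wash bottle, and no picture shows them moved. The red and purple look-alikes were left alone too. I saw no jar get knocked aside.

Two things were off along the way:

- I gripped one jar about 6 mm too low and regripped it before lifting.
- "Turned half round" led me to expect guide_b's slot to open the other way, but in the pictures both slots opened to the -y side, so I hung both the same way.

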